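# Dock the bottle carrier on its presence switch and right the fallen bottle

## Robot

A 6-joint arm with a two-finger parallel gripper is mounted at the origin on a cart in front of the work surface, level with it; the furniture and walls round the work are solid. World frame = base frame: x ahead of the robot, y to its left, z up, the work surface at z = 0. Lengths are in m, angles in degrees, forces in N, time in s.
With the tool pointing down it reaches from about 0.375 to 0.9 m from the base axis. Payload 3.1 kg.
Tool frame: the origin (TCP) lies at the very end of the fingers, on their centre line; the grasp point (between the pads) lies 19 mm behind it; z points along the fingers, x is the direction in which the jaws open and shut, and the axes are right-handed (so a half turn about z gives the same grasp; the last joint's range is limited). The gripper opens to 87 mm and grips with 3 to 60 N. Pads are 19 mm wide; open, the fingers measure 117 mm over their backs; the gripper's body (75 mm by 190 mm) begins 51 mm behind the grasp point.
Start: joints at [53.6, 30.224, 82.088, -0, 67.689, -10.227], TCP at [0.276, 0.561, 0.223] pointing down, gripper open.
Joint ranges: [-176.69, 176.69], [-43.24, 126.21], [12.49, 139.97], [-82, 262], [0, 151.66], [-163.58, 163.58]. Speed limits (degrees/s): [159.86, 159.86, 180, 180, 180, 180].

## Interface

Orientations are given as a 3x3 rotation matrix whose columns are the frame's x, y, z axes.
In Python, from rig import bot gives the robot as it stands.
- The arm moves only by the tool arm_command, never from a script. Its argument "plan" is a list of rows, each an object of numbers: "claw": the opening, from 0 (shut) to 1 (fully open); "dx", "dy", "dz": the shift along the tool's x, y, z in cm; "twist": the turn about the tool's z in degrees. A call has 1 to 8 rows; each row is the pose to reach, as a shift and turn from the pose measured when the call began, along the tool's axes at that moment; what a row does not reach only later rows make up. A row lasts 1/12 s, in which the tool goes at most 41.7 mm and 7.16 degrees, less where a joint would pass 70% of its speed; a pose out of reach is approached as far as the arm can. A call with a gripper value outside its range is refused whole. The fingers move at their own pace and stop on an object; the grip force is fixed at half the most. Time passes only in rows, so rows that repeat a pose let the fingers close. It gives the time, the measured TCP pose, the force and the opening at its end, in the units of the state.
- bot.read_state(): the state, without advancing time (a new reading comes with each control period).
- bot.capture(name): name is "side" or "top"; returns the picture (480x640x3 uint8, red, green, blue); there is no depth.
- bot.calibration(name): a dict with "intrinsics" (3x3 intrinsics, pixels), "rvec" (rotation vector, rad) and "tvec" (3), from world to camera coordinates, as OpenCV has them. Camera axes: x right, y down, z forward; pixel columns grow to the right and rows downward; lengths in m; the calibration is good to about 2 mm. A picture is of the moment at which its call begins. calibration takes no time and is no camera call.
- bot.hand_in(): hands the job in, once; it reports no verdict.
The state is a dict: "time_s": time; "joint_positions": joint angles; "qvel": joint speeds; "tau": joint torques, N m; "position": TCP position; "tcp_rot": TCP orientation; "force": force on the tool from outside, world axes, zero at the start; "moment": the same for the moment, N m; "opening": opening from 0.0 (shut) to 1.0 (fully open).
Only numpy, scipy, OpenCV 4.12 (cv2) and the standard library are available. Lean on these libraries where they do the work, as an engineer would, in place of code of your own. Each camera call takes 0.05 s, during which the arm holds its last target.

## Task

Take the grey carrier tray by its orange handle, set it down in the mouth of the dock's guides with the handle towards the robot, and slide it fully home against the blue stops so that its rear edge pushes the hinged switch lever in and keeps it in. Only then pick up the fallen amber bottle and leave it standing upright, cap up, on the white round mark of the docked tray. Leave the other things on the bench where they stand.

Things in the scene. Friction and masses are not known exactly. Their poses are not given: they have to be found in the camera images.
- dock_home (a point): Fixed dock. Site: on its aluminium floor plate (4 mm thick, from 66 mm before to 110 mm behind the point, 136 mm wide), under the centre of a fully home tray; z up, x points into the dock, roughly away from the robot. A home tray's axes are parallel to these. Set the tray down 20 to 35 mm short of home (else it lands on the roller), then slide it in by its handle.
- dock_mouth (a point): Middle of the dock's open mouth, 62 mm before dock_home, on the plate; axes as dock_home. Two grey guides, 16 mm high, run from here along x to the stops, 92 mm apart (4 mm play each side of the tray), flared outward by 8 mm over the front 42 mm.
- dock_stop (a point): Middle between the two blue stops, in the plane of their faces, 62 mm behind dock_home, on the plate; axes as dock_home. Each stop spans 16 to 50 mm to a side, 28 mm high. Between them hangs the switch lever, before a black housing 52 mm high.
- lever_roller (a point): Centre of the red roller (10 mm diameter, 12 mm wide) at the end of the hinged steel switch lever. With the lever free it is 50 mm behind (+x) dock_home and 18.5 mm above the plate.
- switch_lever (a joint): Angle of the switch lever, rad: 0 free, grows as the roller is pushed into the dock (+x), about 0.50 with the tray against the stops; pressed above 0.40 (tray within about 3 mm of the stops). A light spring pushes back with under 1 N; the tray's own friction holds it in after release.
- carrier_tray: Grey open tray, 124 mm long (x), 84 mm wide (y), about 0.4 kg; origin under its centre at the underside, z up. Floor 4 mm thick; walls 4 mm thick, 16 mm high, but the rear wall (+x), which presses the lever, 26 mm. Starts on the bench right of the grey instrument box, turned. It hangs nearly level by its orange handle.
- tray_handle (a point): Middle of the gripping part of the tray's orange handle, an upright plate 12 mm thick (along tray x), 56 mm wide (tray y); 40 mm in front (-x) of the tray's origin and 55 mm above its underside; handle top 70 mm above the underside. Axes as the tray.
- tray_mark (a point): Centre of the white round mark (68 mm diameter) on the tray's floor, 20 mm behind (+x) the tray's origin, 4 mm above its underside. The bottle belongs here.
- bottle_mid (a point): Middle of the amber bottle with black cap, on its axis, 52.5 mm from its base; z runs along the bottle from base to cap. 62 mm diameter (a plain cylinder up to 105 mm), 111 mm long, solid, 0.2 to 0.4 kg. At the start it lies on its side (axis 31 mm up) right of the instrument box, before or behind the tray, cap roughly towards the bench's front edge (-x) or front right corner; it can roll.
- instrument_box: Fixed grey box on leaflets between the two work areas: x 0.27 to 0.64, y -0.19 to 0.11, top z 0.128. Also fixed: titrator x 0.35 to 0.69, y 0.305 to 0.505, up to 0.37 high; tall oven from x 0.36, y below -0.435; water bath, rim 0.30 high, from x 0.615, y -0.35 to 0.11; stirrer with dish from x 0.68, y 0.07 to 0.20, 0.1 high. Origin of no use.
- reagent_bottle_mid (a point): Bystander: clear glass bottle, 58 mm wide, 110 mm tall; point on its upright centre line, 30 mm above its underside; z up. Not to be moved.
- thermometer_pack_mid (a point): Bystander: flat blue stick-shaped pack, 148 x 20 x 12 mm; point on its upright centre line, 30 mm above its underside; z up. Not to be moved.
- white_jar_mid (a point): Bystander: white jar with blue cap, 56 mm wide, 68 mm tall; point on its upright centre line, 30 mm above its underside; z up. Not to be moved.
- beaker_mid (a point): Bystander: glass beaker, 56 mm wide, 70 mm tall; point on its upright centre line, 30 mm above its underside; z up. Not to be moved.
- wash_bottle_mid (a point): Bystander: white plastic bottle with red cap and bent spout, 68 mm wide body, 213 mm tall; its spout reaches 42 mm beyond the body along the point's +y; point on its upright centre line, 30 mm above its underside; z up. Not to be moved.

How it is judged (in metres and radians):
On the way, in this order (a step that is already met when the one before it is completed fails the run):
1. the tray is home in the dock and its rear edge holds the switch lever in (value of joint switch_lever above 0.4 rad and angle between carrier_tray's own z axis and vertical below 0.06 rad and x of tray_handle in the frame of dock_home between -0.048 and -0.034 m and y of tray_handle in the frame of dock_home between -0.01 and 0.01 m and z of tray_handle in the frame of dock_home between 0.049 and 0.061 m and angle between the x axis of carrier_tray and the x axis of dock_home, either way round below 0.12 rad), for 0.2 s.
2. the bottle stands upright on the docked tray's mark (all of step 1 and angle between bottle_mid's own z axis and vertical below 0.08 rad and horizontal distance between bottle_mid and tray_mark below 0.014 m and z of bottle_mid in the frame of tray_mark between 0.042 and 0.06 m and linear speed of fallen_bottle below 0.02 m/s), for 0.2 s.
At the end, for the whole second after the job is handed in: The tray stands flat in the dock (handle towards the mouth, within 10 mm sideways, 0.12 rad of the dock's axis) and holds the lever beyond 0.40 rad; the bottle stands upright, cap up (tilt under 0.08 rad), its axis within 14 mm of the centre of the tray's mark, at rest (all of step 2); the robot touches nothing.
It fails at once if another loose thing on the bench is shifted by more than 30 mm or knocked over (distance of any of reagent_bottle_mid, thermometer_pack_mid, white_jar_mid, beaker_mid, wash_bottle_mid from where it was at the start of the episode above 0.03 m or angle between any of reagent_bottle_mid, thermometer_pack_mid, white_jar_mid, beaker_mid, wash_bottle_mid's own z axis and vertical above 0.4 rad).
It also fails if it takes over 72 s, if anything falls off the work surface, if the arm or the gripper's body presses on something with over 40 N, if the wrist force passes 120 N, or if a joint passes its speed limit or range.

## Working session

There is one attempt and no reset: what is moved stays moved. The work goes in short steps, Python scripts to look and compute and a tool call to move; the robot and the scene stay as the last step left them, time stands still between calls to the robot, and variables do not carry over. Pictures are saved under pics/ and viewed, and the job is handed in when it is done.

Besides the shell and the picture viewer there is one more tool, called after "Request:" in YAML: its name, and indented under it one key for each argument. arm_command: Moves the arm, as the interface text tells. Its arguments: {"type":"object","properties":{"plan":{"type":"array"}},"required":["plan"]}

```bash
ls; mkdir -p pics; python3 - <<'E'
from rig import bot
import cv2
s=bot.read_state();print(s)
for n in("side","top"):
    cv2.imwrite(f"pics/{n}0.png",bot.capture(n)[:,:,::-1]);print(n,bot.calibration(n))
E
```

```text
pics
{'time_s': 0.0, 'joint_positions': array([ 5.35986362e+01,  3.02785548e+01,  8.21566773e+01, -6.86388185e-05,
        6.76888245e+01, -1.02288421e+01]), 'qvel': array([-0.01690081, -0.0708204 ,  0.02546181,  0.06969682,  0.06449185,
       -0.12752531]), 'tau': array([ 1.89927446e-04, -4.40048397e+01, -1.76588309e+01,  6.33189571e-02,
        5.83285920e-02, -1.92208868e-04]), 'position': array([0.27521869, 0.56032402, 0.22157443]), 'tcp_rot': array([[ 4.41073712e-01,  8.97469962e-01, -1.28401570e-03],
       [ 8.97468350e-01, -4.41075414e-01, -1.74337731e-03],
       [-2.13097653e-03, -3.83405551e-04, -9.99997656e-01]]), 'force': array([-0.44515126,  0.00274808, -0.71086532]), 'moment': array([-0.02659318, -0.02305314, -0.01065476]), 'opening': 1.003838511289111}
side {'intrinsics': array([[483.60756256,   0.        , 323.12165075],
       [  0.        , 483.60756256, 229.29918699],
       [  0.        ,   0.        ,   1.        ]]), 'rvec': array([ 2.00122288, -1.47152817,  0.54681073]), 'tvec': array([-0.1997669 ,  0.42972309,  1.20185522])}
top {'intrinsics': array([[463.71949712,   0.        , 315.94389184],
       [  0.        , 463.71949712, 243.30779538],
       [  0.        ,   0.        ,   1.        ]]), 'rvec': array([ 2.14520539, -2.13444013,  0.18967082]), 'tvec': array([-0.02585751,  0.52948846,  1.15836998])}
```

View pics/top0.png

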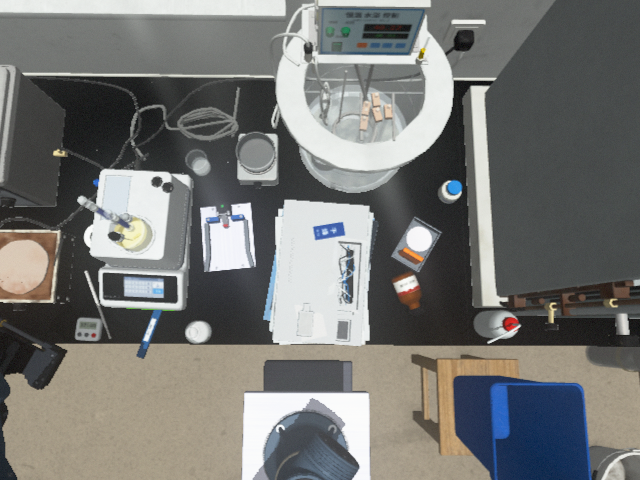

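View pics/side0.png

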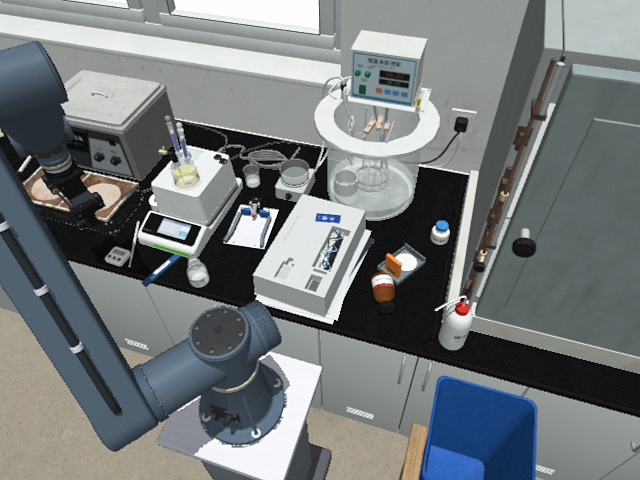

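The top view shows the dock at about (228,237), the tray at (416,243) with its orange handle at (411,256), and the bottle at (408,290) with its cap towards the front right. Next I zoom in to measure.

```bash
cat > h.py <<'E'
import numpy as np,cv2
from rig import bot
def cal(n):
    c=bot.calibration(n);return np.array(c['intrinsics']),np.array(c['rvec'],float),np.array(c['tvec'],float)
def unproj(n,u,v,z):
    K,r,t=cal(n);R=cv2.Rodrigues(r)[0];C=-R.T@t
    d=R.T@np.linalg.inv(K)@np.array([u,v,1.]);return C+d*(z-C[2])/d[2]
def proj(n,P):
    K,r,t=cal(n);return cv2.projectPoints(np.atleast_2d(np.array(P,float)),r,t,K,None)[0][:,0]
def crop(img,name,u0,v0,w,h,k,draw=None):
    c=cv2.resize(np.ascontiguousarray(img[v0:v0+h,u0:u0+w,::-1]),None,fx=k,fy=k,interpolation=cv2.INTER_CUBIC)
    for pl,col in (draw or []):
        pts=((np.array(pl)-[u0,v0]+.5)*k).astype(np.int32);cv2.polylines(c,[pts],False,col,1)
    for i in range(0,w,10): cv2.putText(c,str(u0+i),(i*k,8),0,.3,(0,255,0),1);cv2.line(c,(i*k,10),(i*k,14),(0,255,0),1)
    for i in range(0,h,10): cv2.putText(c,str(v0+i),(0,i*k+4),0,.3,(0,255,0),1)
    cv2.imwrite('pics/'+name,c)
E
python3 - <<'E'
from h import *
t=cv2.imread('pics/top0.png')[:,:,::-1];s=cv2.imread('pics/side0.png')[:,:,::-1]
crop(t,'t_tray.png',375,205,80,110,7) if 0 else crop(t,'t_tray.png',375,205,80,70*1,8)
crop(t,'t_bot.png',380,265,60,50,10)
crop(t,'t_dock.png',190,195,80,75,8)
crop(s,'s_tray.png',360,235,80,75,8)
crop(s,'s_dock.png',215,185,80,75,8)
for n,u,v,z in [('top',228,237,.02),('top',411,256,.07),('top',408,290,.03)]:print(unproj(n,u,v,z))
E
```

```text
[0.54918964 0.20935756 0.02      ]
[ 0.49415306 -0.26365933  0.07      ]
[ 0.41095992 -0.26195939  0.03      ]
```

View pics/t_tray.png

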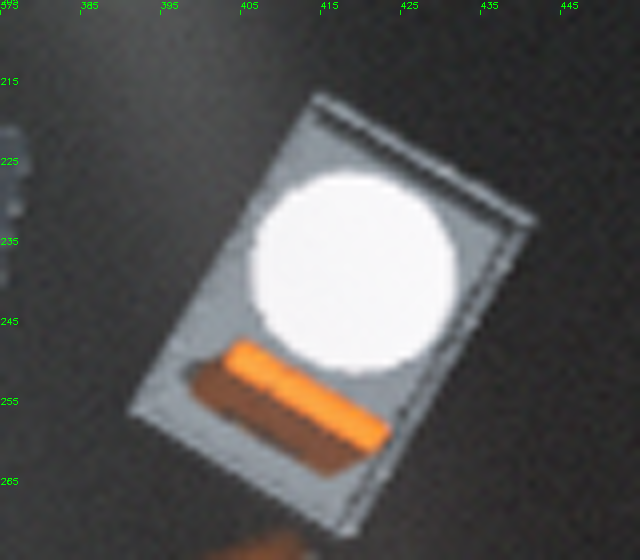

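View pics/t_bot.png

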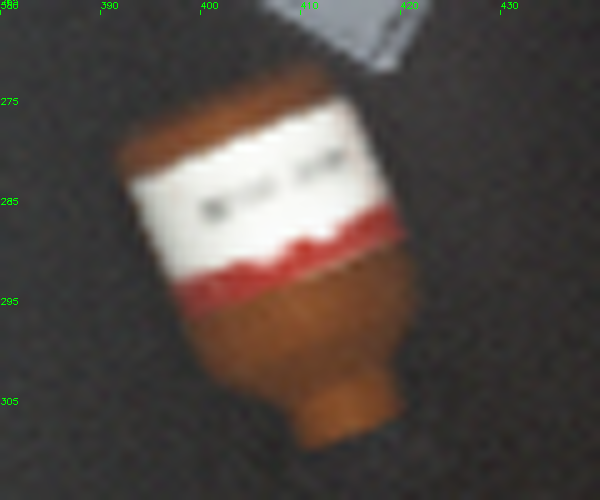

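View pics/t_dock.png

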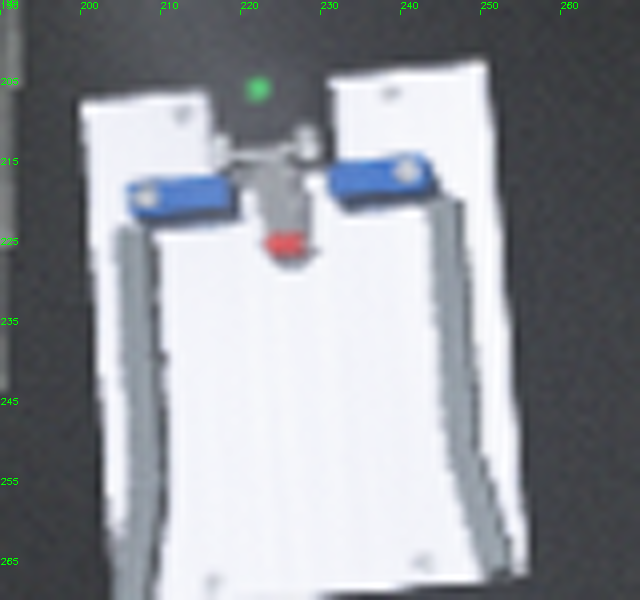

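View pics/s_tray.png

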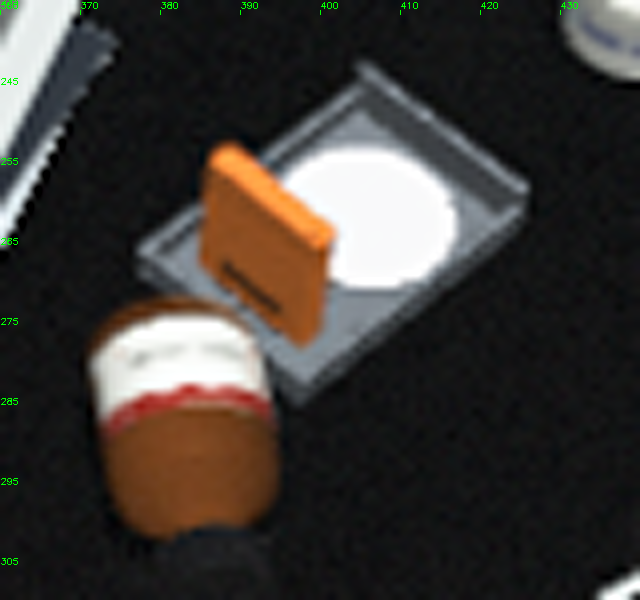

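View pics/s_dock.png

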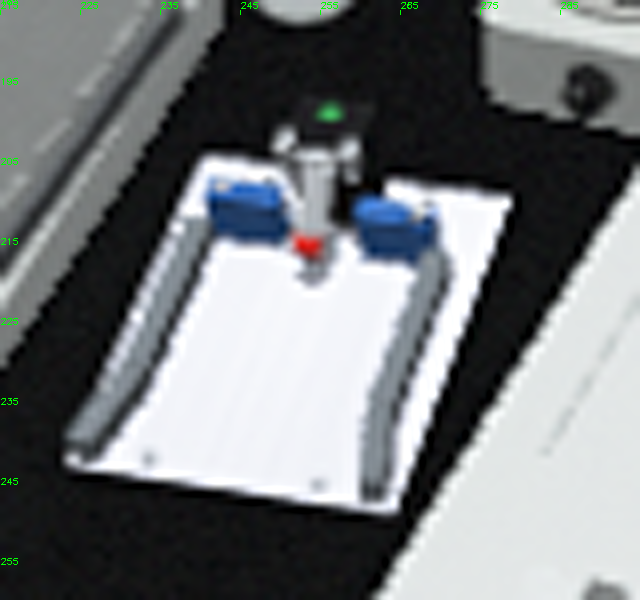

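```bash
cat > fit.py <<'E'
from h import *
from scipy.optimize import least_squares
def pt(u0,v0,X,Y,k=8): return [u0+(X+.5)/k-.5, v0+(Y+.5)/k-.5]
def fit(obs,x0,z0):
    def W(p,L):
        c,s=np.cos(p[2]),np.sin(p[2]);L=np.array(L)
        return np.c_[p[0]+c*L[:,0]-s*L[:,1],p[1]+s*L[:,0]+c*L[:,1],z0+L[:,2]]
    def f(p):
        r=[]
        for n,L,px in obs: r.append(proj(n,W(p,L))-np.array(px))
        return np.concatenate(r).ravel()
    q=least_squares(f,x0);return q.x,f(q.x).reshape(-1,2),W
E
cat > f0.py <<'E'
from fit import *
D=(190,195);S=(215,185)
Lt=[(.110,.068,0),(.110,-.068,0),(-.066,-.068,0),(.05,0,.0185+.005)]
Ls=[(.110,.068,0),(-.066,.068,0),(-.066,-.068,0),(.110,-.068,0),(.05,0,.0185+.003)]
pt_t=[pt(*D,*a) for a in [(80,103),(486,62),(526,577),(287,243)]]
pt_s=[pt(*S,*a) for a in [(203,153),(65,465),(393,515),(513,197),(308,245)]]
for o in ([('top',Lt,pt_t)],[('side',Ls,pt_s)],[('top',Lt,pt_t),('side',Ls,pt_s)]):
    p,r,W=fit(o,[.55,.21,0],.004);print('dock',p[:2],np.degrees(p[2]));print(r.round(1).tolist())
t=cv2.imread('pics/top0.png')[:,:,::-1];s=cv2.imread('pics/side0.png')[:,:,::-1]
def ov(p,W,polys,nm,bx):
    for n,im,b in (('top',t,bx[0]),('side',s,bx[1])):
        crop(im,f'{nm}_{n}.png',*b,8,[(proj(n,W(p,q)),(0,0,255)) for q in polys])
g=[(-.062,.054,.016),(-.020,.046,.016),(.062,.046,.016)]
ov(p,W,[[(.11,.068,0),(.11,-.068,0),(-.066,-.068,0),(-.066,.068,0),(.11,.068,0)],g,[(a,-b,c) for a,b,c in g],[(.062,.016,.028),(.062,.05,.028)],[(.062,-.016,.028),(.062,-.05,.028)]],'ovd',((190,195,80,75),(215,185,80,75)))
D=(375,205);S=(360,235)
Lt=[(.062,.042,.026),(.062,-.042,.026),(-.062,.042,.016),(-.062,-.042,.016),(.02,0,.004),(-.04,0,.07)]
pt_t=[pt(*D,*a) for a in [(318,92),(540,220),(130,412),(347,538),(355,272),(307,397)]]
Ls=[(.062,.042,.026),(.062,-.042,.026),(-.062,.042,.016),(-.062,-.042,0),(-.04,0,.07)]
pt_s=[pt(*S,*a) for a in [(365,62),(530,188),(137,250),(300,405),(275,193)]]
for o in ([('top',Lt,pt_t)],[('side',Ls,pt_s)],[('top',Lt,pt_t),('side',Ls,pt_s)]):
    p,r,W=fit(o,[.53,-.28,-.5],0);print('tray',p[:2],np.degrees(p[2]),'handle',W(p,[(-.04,0,.055)])[0]);print(r.round(1).tolist())
ov(p,W,[[(.062,.042,.026),(.062,-.042,.026),(-.062,-.042,.016),(-.062,.042,.016),(.062,.042,.016)],[(-.046,.028,.07),(-.046,-.028,.07),(-.034,-.028,.07),(-.034,.028,.07),(-.046,.028,.07)]],'ovt',((375,205,80,70),(360,235,80,75)))
E
python3 f0.py; python3 - <<'E'
import cv2,numpy as np
for n in('ovd','ovt'):
    a=[cv2.imread(f'pics/{n}_{m}.png') for m in('top','side')];a=[cv2.copyMakeBorder(x,0,600-x.shape[0],0,0,0) for x in a]
    cv2.imwrite(f'pics/{n}.png',cv2.resize(np.hstack(a),(800,375)))
E
```

```text
dock [0.53088876 0.211425  ] 6.193422300371752
[[0.4, 0.0], [-0.2, 0.2], [0.1, -0.1], [-0.3, -0.2]]
dock [0.53167732 0.21336136] 5.993022937709466
[[0.2, 0.6], [0.2, -0.2], [-0.1, -0.3], [-0.4, 0.3], [0.1, -0.2]]
dock [0.53108149 0.21226929] 6.023995228673073
[[0.2, -0.1], [-0.4, 0.2], [-0.2, -0.1], [-0.6, -0.2], [0.4, 0.8], [0.4, -0.0], [0.2, -0.1], [-0.2, 0.5], [0.3, -0.0]]
tray [ 0.53345171 -0.28955144] -31.105655616929056 handle [ 0.49920306 -0.26888673  0.055     ]
[[0.1, -0.1], [-0.1, 0.0], [-0.1, -0.3], [0.4, 0.4], [-0.4, 0.1], [0.1, -0.2]]
tray [ 0.53413545 -0.28818162] -30.8039123949875 handle [ 0.49977846 -0.26769756  0.055     ]
[[-0.1, 0.1], [-0.0, -0.1], [0.3, -0.3], [-0.0, 0.3], [-0.1, -0.1]]
tray [ 0.53362052 -0.28902314] -31.012845785128345 handle [ 0.49933845 -0.26841393  0.055     ]
[[-0.1, -0.2], [-0.3, -0.1], [-0.3, -0.3], [0.2, 0.4], [-0.6, 0.1], [-0.1, -0.2], [0.2, 0.3], [0.3, 0.2], [0.5, -0.1], [0.1, 0.5], [0.1, 0.1]]
```

View pics/ovd.png

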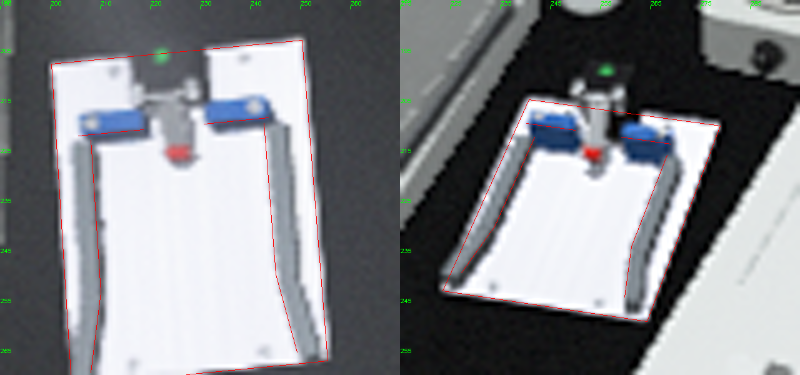

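View pics/ovt.png

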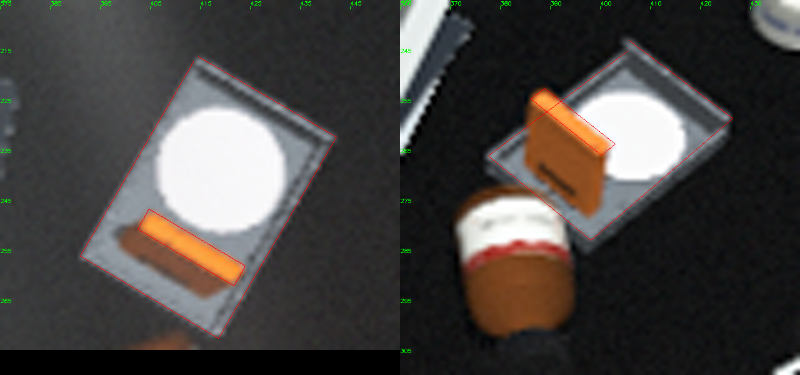

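The overlays match in both views to within 1 px. That puts dock_home near (0.531, 0.212) with yaw 6°, and the handle near (0.499, -0.268) with yaw -31°. Next is the bottle, plus a look at the gripper body.

```bash
cat > fb.py <<'E'
from h import *
def cyl(n,base,ang,L=.111,r=.031,z=.031):
    a=np.array([np.cos(ang),np.sin(ang),0]);b=np.array([-np.sin(ang),np.cos(ang),0]);th=np.linspace(0,2*np.pi,40)
    out=[]
    for l in (0,L):
        P=np.array([base[0],base[1],z])+l*a+r*(np.cos(th)[:,None]*b+np.sin(th)[:,None]*np.array([0,0,1]))
        out.append(proj(n,P))
    return out
if __name__=='__main__':
    import sys
    t=cv2.imread('pics/top0.png')[:,:,::-1];s=cv2.imread('pics/side0.png')[:,:,::-1]
    x,y,A=map(float,sys.argv[1:4]);A=np.radians(A)
    ims=[]
    for n,im,b in(('top',t,(380,262,50,60)),('side',s,(360,262,50,60))):
        g=np.clip(im.astype(float)*1.8,0,255).astype(np.uint8)
        c=cyl(n,(x,y),A);h=cv2.convexHull(np.vstack(c).astype(np.float32))[:,0]
        crop(g,'tmp.png',*b,8,[(np.vstack([h,h[:1]]),(0,0,255)),(c[0],(255,255,0)),(c[1],(255,255,0))]);ims.append(cv2.imread('pics/tmp.png'))
    cv2.imwrite('pics/ovb.png',np.hstack(ims))
E
python3 fb.py .447 -.25 -155
python3 - <<'E'
from h import *
s=cv2.imread('pics/side0.png')[:,:,::-1];t=cv2.imread('pics/top0.png')[:,:,::-1]
crop(s,'g1.png',0,100,150,150,4);crop(t,'g2.png',0,300,100,100,5)
E
```

```text
(no output)
```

View pics/ovb.png

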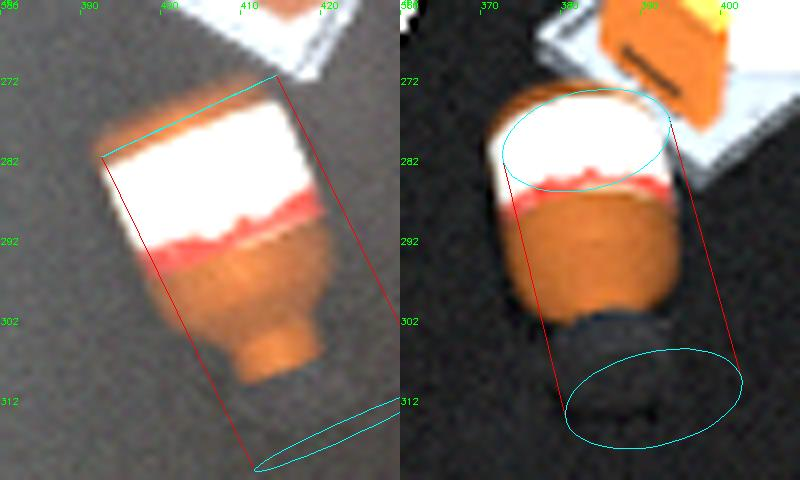

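View pics/g1.png

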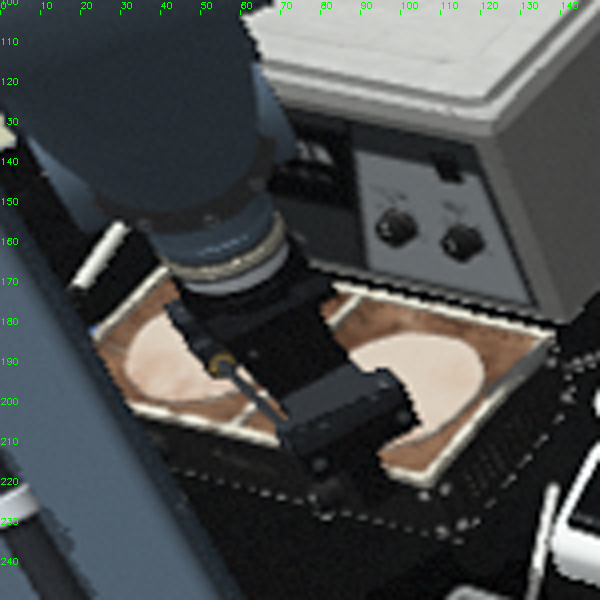

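View pics/g2.png

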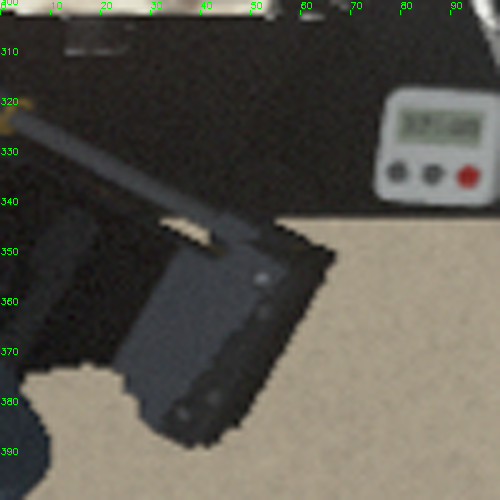

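```bash
python3 fb.py .4495 -.2475 -159
```

```text
(no output)
```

View pics/ovb.png

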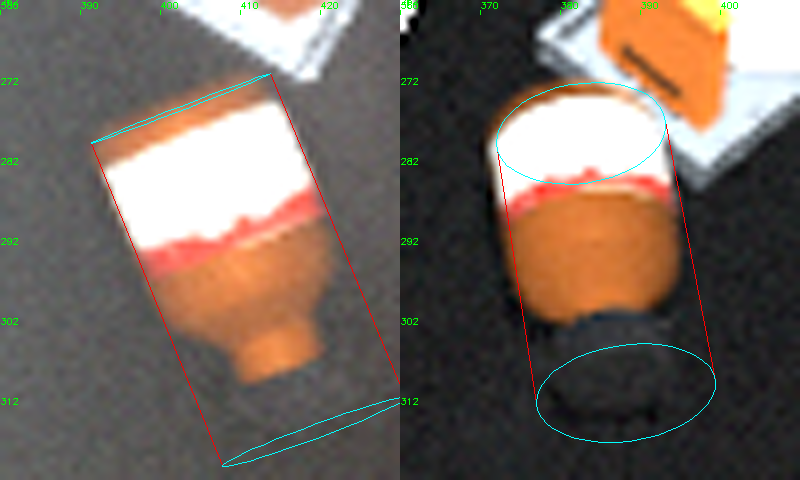

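```bash
cat > go.py <<'E'
from h import *
def st():
    s=bot.read_state();R=np.array(s['tcp_rot']);return s,np.array(s['position']),R,np.degrees(np.arctan2(R[1,0],R[0,0]))
def go(x,y,z,phi=None,verbose=1):
    s,p,R,f=st();d=R.T@(np.array([x,y,z])-p)*100
    tw=0 if phi is None else ((f-phi+90)%180-90)
    print('t',round(s['time_s'],2),'pos',p.round(4),'phi',round(f,1),'j6',round(s['joint_positions'][5],1),'F',np.round(s['force'],1),'op',round(s['opening'],3))
    print('d cm',d.round(2),'twist',round(tw,1),'rows',round(np.linalg.norm(d)/4.17,1))
if __name__=='__main__':
    import sys;go(*map(float,sys.argv[1:]))
E
python3 go.py .40 .25 .44 -31
```

```text
t 0.1 pos [0.2752 0.5604 0.2216] phi 63.8 j6 -10.2 F [-0.1  0.4  0. ] op 1.004
d cm [-22.4   24.88 -21.8 ] twist -85.2 rows 9.6
```

Request:
arm_command:
  plan:
    - {"dz": -4}
    - {"dz": -8}
    - {"dz": -12}
    - {"dz": -16}
    - {"dz": -20}
    - {"dz": -22}

```text
$.plan[0]: bad value
```

```bash
python3 go.py .40 .25 .44 -31;python3 go.py .40 .25 .44 63
```

```text
t 0.1 pos [0.2752 0.5604 0.2216] phi 63.8 j6 -10.2 F [-0.1  0.4  0. ] op 1.004
d cm [-22.4   24.88 -21.8 ] twist -85.2 rows 9.6
t 0.1 pos [0.2752 0.5604 0.2216] phi 63.8 j6 -10.2 F [-0.1  0.4  0. ] op 1.004
d cm [-22.4   24.88 -21.8 ] twist 0.8 rows 9.6
```

```bash
sed -i 's/((f-phi+90)%180-90)/(f-phi)/' go.py; python3 go.py .40 .25 .44 -31
```

```text
t 0.1 pos [0.2752 0.5604 0.2216] phi 63.8 j6 -10.2 F [-0.1  0.4  0. ] op 1.004
d cm [-22.4   24.88 -21.8 ] twist 94.8 rows 9.6
```

Request:
arm_command:
  plan:
    - {"claw": 1,"dx": 0,"dy": 0,"dz": -4,"twist": 0}
    - {"claw": 1,"dx": 0,"dy": 0,"dz": -8,"twist": 0}
    - {"claw": 1,"dx": 0,"dy": 0,"dz": -12,"twist": 0}
    - {"claw": 1,"dx": 0,"dy": 0,"dz": -16,"twist": 0}
    - {"claw": 1,"dx": 0,"dy": 0,"dz": -20,"twist": 0}
    - {"claw": 1,"dx": 0,"dy": 0,"dz": -22,"twist": 0}

```text
time_s: 0.6
position: [0.2761, 0.5617, 0.4474]
tcp_rot: [[0.441, 0.898, 0.004], [0.897, -0.441, 0.005], [0.006, 0.001, -1.0]]
force: [-0.1, 1.3, 1.4]
opening: 0.997
```

```bash
python3 go.py .40 .25 .44 -31
```

```text
t 0.6 pos [0.2761 0.5617 0.4474] phi 63.8 j6 -10.2 F [-0.1  1.3  1.4] op 0.997
d cm [-22.51  24.87   0.63] twist 94.8 rows 8.0
```

Request:
arm_command:
  plan:
    - {"claw": 0.35,"dx": -2.5,"dy": 2.8,"dz": 0,"twist": 6}
    - {"claw": 0.35,"dx": -5,"dy": 5.6,"dz": 0,"twist": 12}
    - {"claw": 0.35,"dx": -7.5,"dy": 8.4,"dz": 0,"twist": 18}
    - {"claw": 0.35,"dx": -10,"dy": 11.2,"dz": 0,"twist": 24}
    - {"claw": 0.35,"dx": -12.5,"dy": 14,"dz": 0,"twist": 30}
    - {"claw": 0.35,"dx": -15,"dy": 16.8,"dz": 0,"twist": 36}
    - {"claw": 0.35,"dx": -17.5,"dy": 19.6,"dz": 0,"twist": 42}
    - {"claw": 0.35,"dx": -20,"dy": 22.4,"dz": 0,"twist": 48}

```text
time_s: 1.27
position: [0.3889, 0.2816, 0.446]
tcp_rot: [[0.963, 0.268, 0.003], [0.268, -0.963, 0.005], [0.004, -0.004, -1.0]]
force: [0.7, 0.4, -0.1]
opening: 0.475
```

```bash
python3 go.py .495 -.276 .36 -31
```

```text
t 1.27 pos [0.3889 0.2816 0.446 ] phi 15.6 j6 6.9 F [ 0.7  0.4 -0.1] op 0.475
d cm [-4.77 56.6   8.37] twist 46.6 rows 13.8
```

Request:
arm_command:
  plan:
    - {"claw": 0.35,"dx": -0.3,"dy": 4,"dz": 0,"twist": 6}
    - {"claw": 0.35,"dx": -0.7,"dy": 8,"dz": 0,"twist": 12}
    - {"claw": 0.35,"dx": -1,"dy": 12,"dz": 0,"twist": 18}
    - {"claw": 0.35,"dx": -1.4,"dy": 16,"dz": 0,"twist": 24}
    - {"claw": 0.35,"dx": -1.7,"dy": 20,"dz": 1,"twist": 30}
    - {"claw": 0.35,"dx": -2,"dy": 24,"dz": 2,"twist": 36}
    - {"claw": 0.35,"dx": -2.4,"dy": 28,"dz": 3,"twist": 42}
    - {"claw": 0.35,"dx": -2.7,"dy": 32,"dz": 4,"twist": 46.6}

```text
time_s: 1.93
position: [0.4483, -0.0355, 0.4042]
tcp_rot: [[0.854, -0.52, 0.003], [-0.52, -0.854, 0.005], [-0.0, -0.006, -1.0]]
force: [1.0, 0.6, 0.0]
opening: 0.348
```

```bash
python3 go.py .495 -.276 .20 -31
```

```text
t 1.93 pos [ 0.4483 -0.0355  0.4042] phi -31.3 j6 12.3 F [1.  0.6 0. ] op 0.348
d cm [16.5  18.23 20.31] twist -0.3 rows 7.6
```

Request:
arm_command:
  plan:
    - {"claw": 0.35,"dx": 2.3,"dy": 2.6,"dz": 1,"twist": 0}
    - {"claw": 0.35,"dx": 4.6,"dy": 5.2,"dz": 3,"twist": 0}
    - {"claw": 0.35,"dx": 7,"dy": 7.8,"dz": 5,"twist": 0}
    - {"claw": 0.35,"dx": 9.4,"dy": 10.4,"dz": 7,"twist": 0}
    - {"claw": 0.35,"dx": 11.8,"dy": 13,"dz": 9.5,"twist": 0}
    - {"claw": 0.35,"dx": 14.2,"dy": 15.6,"dz": 12,"twist": 0}
    - {"claw": 0.35,"dx": 16.5,"dy": 18.2,"dz": 14,"twist": -0.3}
    - {"claw": 0.35,"dx": 16.5,"dy": 18.2,"dz": 17,"twist": -0.3}

```text
time_s: 2.6
position: [0.4975, -0.2838, 0.2331]
tcp_rot: [[0.855, -0.519, 0.009], [-0.519, -0.855, -0.003], [0.009, -0.002, -1.0]]
force: [1.5, -1.5, 0.5]
opening: 0.349
```

```bash
python3 go.py .495 -.276 .041 -31; python3 - <<'E'
from h import *
t=bot.capture('top');s=bot.capture('side');cv2.imwrite('pics/top1.png',t[:,:,::-1]);cv2.imwrite('pics/side1.png',s[:,:,::-1])
crop(t,'a.png',350,180,120,140,4);crop(s,'b.png',310,150,140,140,4)
a=cv2.imread('pics/a.png');b=cv2.imread('pics/b.png');cv2.imwrite('pics/ab.png',cv2.resize(np.hstack([a,b]),None,fx=.75,fy=.75))
E
```

```text
t 2.6 pos [ 0.4975 -0.2838  0.2331] phi -31.3 j6 -9.8 F [ 1.5 -1.5  0.5] op 0.349
d cm [-0.79 -0.49 19.2 ] twist -0.3 rows 4.6
```

View pics/ab.png

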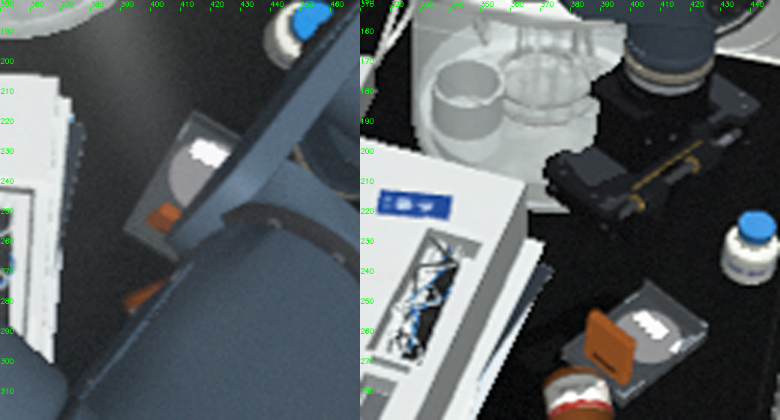

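The side view shows the gripper above the tray, with the tray and bottle still in place.

```bash
python3 -c "
from h import *
s=bot.read_state();print(s['joint_positions'].round(1),s['position'],s['qvel'].round(1))"; python3 go.py .495 -.276 .10 -31
```

```text
[-40.8  25.4  90.2   0.4  65.2  -9.7] [ 0.49191388 -0.27518033  0.22767726] [ 2.1 -4.4 -2.   0.6  4.1  0.2]
t 2.7 pos [ 0.4919 -0.2752  0.2277] phi -31.2 j6 -9.7 F [-0.1  0.8 -0.5] op 0.349
d cm [4.600e-01 1.000e-02 1.276e+01] twist -0.2 rows 3.1
```

Request:
arm_command:
  plan:
    - {"claw": 0.35,"dx": 0.3,"dy": 0,"dz": 4,"twist": -0.2}
    - {"claw": 0.35,"dx": 0.3,"dy": 0,"dz": 8,"twist": -0.2}
    - {"claw": 0.35,"dx": 0.3,"dy": 0,"dz": 11,"twist": -0.2}
    - {"claw": 0.35,"dx": 0.3,"dy": 0,"dz": 12.2,"twist": -0.2}
    - {"claw": 0.35,"dx": 0.3,"dy": 0,"dz": 12.2,"twist": -0.2}
    - {"claw": 0.35,"dx": 0.3,"dy": 0,"dz": 12.2,"twist": -0.2}

```text
time_s: 3.2
position: [0.4941, -0.2745, 0.1064]
tcp_rot: [[0.858, -0.514, -0.007], [-0.514, -0.858, 0.013], [-0.012, -0.008, -1.0]]
force: [0.1, -0.3, 0.1]
opening: 0.351
```

```bash
python3 go.py .4947 -.2761 .041 -31
```

```text
t 3.2 pos [ 0.4941 -0.2745  0.1064] phi -30.9 j6 -9.9 F [ 0.1 -0.3  0.1] op 0.351
d cm [0.22 0.16 6.54] twist 0.1 rows 1.6
```

Request:
arm_command:
  plan:
    - {"claw": 0.35,"dx": 0.2,"dy": 0.2,"dz": 1.5,"twist": 0}
    - {"claw": 0.35,"dx": 0.2,"dy": 0.2,"dz": 3,"twist": 0}
    - {"claw": 0.35,"dx": 0.2,"dy": 0.2,"dz": 4.5,"twist": 0}
    - {"claw": 0.35,"dx": 0.2,"dy": 0.2,"dz": 5.5,"twist": 0}
    - {"claw": 0.35,"dx": 0.2,"dy": 0.2,"dz": 6.4,"twist": 0}
    - {"claw": 0.35,"dx": 0.2,"dy": 0.2,"dz": 6.5,"twist": 0}

```text
time_s: 3.7
position: [0.4945, -0.2762, 0.0414]
tcp_rot: [[0.858, -0.514, -0.007], [-0.514, -0.858, 0.013], [-0.012, -0.008, -1.0]]
force: [-0.1, 0.7, 0.4]
opening: 0.351
```

```bash
python3 go.py .4947 -.2761 .041 -31;python3 - <<'E'
from h import *
t=bot.capture('top');s=bot.capture('side')
crop(t,'a.png',350,180,120,140,4);crop(s,'b.png',310,180,140,140,4)
a=cv2.imread('pics/a.png');b=cv2.imread('pics/b.png');cv2.imwrite('pics/ab2.png',cv2.resize(np.hstack([a,b]),None,fx=.75,fy=.75))
E
```

```text
t 3.7 pos [ 0.4945 -0.2762  0.0414] phi -30.9 j6 -10.1 F [-0.1  0.7  0.4] op 0.351
d cm [ 0.01 -0.02  0.04] twist 0.1 rows 0.0
```

View pics/ab2.png

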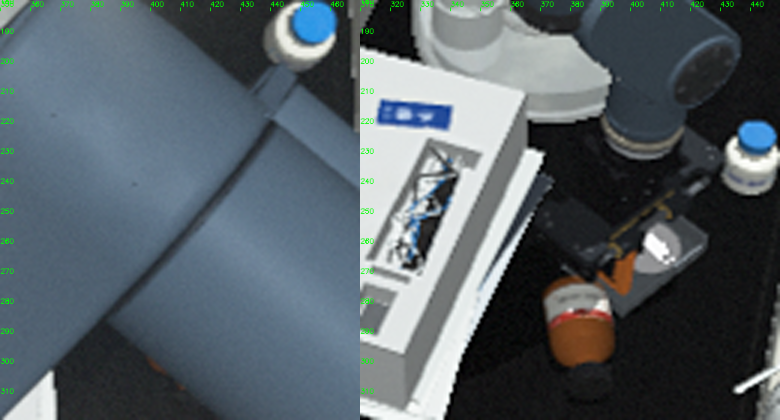

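The fingers straddle the handle, the bottle is untouched and the forces are near zero. Closing now.

Request:
arm_command:
  plan:
    - {"claw": 0,"dx": 0,"dy": 0,"dz": 0,"twist": 0}
    - {"claw": 0,"dx": 0,"dy": 0,"dz": 0,"twist": 0}
    - {"claw": 0,"dx": 0,"dy": 0,"dz": 0,"twist": 0}
    - {"claw": 0,"dx": 0,"dy": 0,"dz": 0,"twist": 0}
    - {"claw": 0,"dx": 0,"dy": 0,"dz": 0,"twist": 0}
    - {"claw": 0,"dx": 0,"dy": 0,"dz": 0,"twist": 0}

```text
time_s: 4.3
position: [0.4939, -0.276, 0.0424]
tcp_rot: [[0.858, -0.514, -0.007], [-0.514, -0.858, 0.014], [-0.013, -0.008, -1.0]]
force: [-3.7, 1.3, 5.8]
opening: 0.136
```

Request:
arm_command:
  plan:
    - {"claw": 0,"dx": 0,"dy": 0,"dz": -0.7,"twist": 0}
    - {"claw": 0,"dx": 0,"dy": 0,"dz": -1.5,"twist": 0}
    - {"claw": 0,"dx": 0,"dy": 0,"dz": -3,"twist": 0}
    - {"claw": 0,"dx": 0,"dy": 0,"dz": -5,"twist": 0}
    - {"claw": 0,"dx": 0,"dy": 0,"dz": -7,"twist": 0}
    - {"claw": 0,"dx": 0,"dy": 0,"dz": -9,"twist": 0}
    - {"claw": 0,"dx": 0,"dy": 0,"dz": -11,"twist": 0}
    - {"claw": 0,"dx": 0,"dy": 0,"dz": -13,"twist": 0}

```text
time_s: 4.97
position: [0.4946, -0.2775, 0.1735]
tcp_rot: [[0.858, -0.514, -0.008], [-0.514, -0.858, 0.014], [-0.014, -0.008, -1.0]]
force: [-0.2, -0.8, -3.0]
opening: 0.135
```

```bash
python3 go.py .4947 -.2761 .28 -31;python3 - <<'E'
from h import *
t=bot.capture('top');s=bot.capture('side');cv2.imwrite('pics/side2.png',s[:,:,::-1])
crop(t,'a.png',350,180,120,140,4);crop(s,'b.png',310,160,140,140,4)
a=cv2.imread('pics/a.png');b=cv2.imread('pics/b.png');cv2.imwrite('pics/ab3.png',cv2.resize(np.hstack([a,b]),None,fx=.75,fy=.75))
E
```

```text
t 4.97 pos [ 0.4946 -0.2775  0.1735] phi -30.9 j6 -10.1 F [-0.2 -0.8 -3. ] op 0.135
d cm [ -0.21  -0.21 -10.65] twist 0.1 rows 2.6
```

View pics/ab3.png

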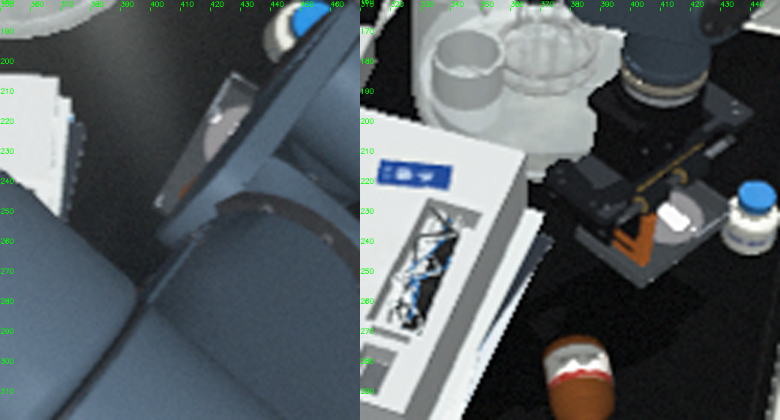

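The tray is lifted level (side view, tray around (405,245)) and the bottle is undisturbed at (388,305).

Request:
arm_command:
  plan:
    - {"claw": 0,"dx": -0.5,"dy": 0,"dz": -2.5,"twist": 0}
    - {"claw": 0,"dx": -1,"dy": 0,"dz": -5,"twist": 0}
    - {"claw": 0,"dx": -1.5,"dy": 0,"dz": -7.5,"twist": 0}
    - {"claw": 0,"dx": -1.5,"dy": 0,"dz": -9,"twist": 0}

```text
time_s: 5.4
position: [0.4836, -0.272, 0.2669]
tcp_rot: [[0.858, -0.514, -0.001], [-0.514, -0.858, 0.008], [-0.005, -0.007, -1.0]]
force: [-0.0, -0.7, -4.2]
opening: 0.132
```

```bash
python3 go.py .4644 .1962 .26 6
```

```text
t 5.4 pos [ 0.4836 -0.272   0.2669] phi -30.9 j6 -10.3 F [-0.  -0.7 -4.2] op 0.132
d cm [-25.69 -39.18   1.08] twist -36.9 rows 11.2
```

Request:
arm_command:
  plan:
    - {"claw": 0,"dx": -1.2,"dy": -1.8,"dz": 0,"twist": -2}
    - {"claw": 0,"dx": -3,"dy": -4.5,"dz": 0,"twist": -5}
    - {"claw": 0,"dx": -4.8,"dy": -7.3,"dz": 0,"twist": -8}
    - {"claw": 0,"dx": -6.8,"dy": -10.4,"dz": 0,"twist": -11}
    - {"claw": 0,"dx": -8.8,"dy": -13.4,"dz": 0,"twist": -14}
    - {"claw": 0,"dx": -10.8,"dy": -16.5,"dz": 0,"twist": -17}
    - {"claw": 0,"dx": -12.8,"dy": -19.5,"dz": 0,"twist": -20}
    - {"claw": 0,"dx": -14.8,"dy": -22.6,"dz": 0,"twist": -23}

```text
time_s: 6.07
position: [0.4714, -0.0003, 0.2678]
tcp_rot: [[0.991, -0.135, -0.003], [-0.135, -0.991, 0.009], [-0.005, -0.008, -1.0]]
force: [0.9, -0.4, -3.3]
opening: 0.131
```

```bash
python3 go.py .4644 .1962 .26 6
```

```text
t 6.07 pos [ 4.714e-01 -3.000e-04  2.678e-01] phi -7.8 j6 -6.4 F [ 0.9 -0.4 -3.3] op 0.131
d cm [ -3.35 -19.36   0.96] twist -13.8 rows 4.7
```

Request:
arm_command:
  plan:
    - {"claw": 0,"dx": -0.5,"dy": -3,"dz": 0,"twist": -3}
    - {"claw": 0,"dx": -1,"dy": -6,"dz": 0,"twist": -6}
    - {"claw": 0,"dx": -1.6,"dy": -9,"dz": 0,"twist": -9}
    - {"claw": 0,"dx": -2.1,"dy": -12,"dz": 0.5,"twist": -12}
    - {"claw": 0,"dx": -2.7,"dy": -15,"dz": 1,"twist": -13.8}
    - {"claw": 0,"dx": -3.1,"dy": -18,"dz": 1,"twist": -13.8}
    - {"claw": 0,"dx": -3.4,"dy": -19.4,"dz": 1,"twist": -13.8}
    - {"claw": 0,"dx": -3.4,"dy": -19.4,"dz": 1,"twist": -13.8}

```text
time_s: 6.73
position: [0.4625, 0.1996, 0.2581]
tcp_rot: [[0.994, 0.109, -0.006], [0.109, -0.994, 0.01], [-0.005, -0.011, -1.0]]
force: [0.0, -1.7, -3.4]
opening: 0.134
```

```bash
python3 go.py .4644 .1962 .12 6
```

```text
t 6.73 pos [0.4625 0.1996 0.2581] phi 6.2 j6 3.7 F [ 0.  -1.7 -3.4] op 0.134
d cm [ 0.21  0.51 13.8 ] twist 0.2 rows 3.3
```

Request:
arm_command:
  plan:
    - {"claw": 0,"dx": 0.2,"dy": 0.3,"dz": 3,"twist": 0.2}
    - {"claw": 0,"dx": 0.2,"dy": 0.3,"dz": 6.5,"twist": 0.2}
    - {"claw": 0,"dx": 0.2,"dy": 0.3,"dz": 10,"twist": 0.2}
    - {"claw": 0,"dx": 0.2,"dy": 0.3,"dz": 13.5,"twist": 0.2}
    - {"claw": 0,"dx": 0.2,"dy": 0.3,"dz": 16,"twist": 0.2}
    - {"claw": 0,"dx": 0.2,"dy": 0.3,"dz": 17,"twist": 0.2}
    - {"claw": 0,"dx": 0.2,"dy": 0.3,"dz": 17,"twist": 0.2}

```text
time_s: 7.32
position: [0.4617, 0.1975, 0.0853]
tcp_rot: [[0.994, 0.105, -0.013], [0.105, -0.994, 0.009], [-0.012, -0.01, -1.0]]
force: [0.5, 0.2, -4.4]
opening: 0.134
```

```bash
python3 go.py .4644 .1962 .045 6; python3 - <<'E'
from h import *
t=bot.capture('top');s=bot.capture('side');cv2.imwrite('pics/top4.png',t[:,:,::-1]);cv2.imwrite('pics/side4.png',s[:,:,::-1])
crop(t,'a.png',190,195,70,90,8);crop(s,'b.png',205,180,90,90,8)
a=cv2.imread('pics/a.png');b=cv2.imread('pics/b.png');cv2.imwrite('pics/ab4.png',cv2.resize(np.hstack([a,b]),(800,450)))
E
```

```text
t 7.32 pos [0.4617 0.1975 0.0853] phi 6.0 j6 3.3 F [ 0.5  0.2 -4.4] op 0.134
d cm [0.3  0.2  4.02] twist 0.0 rows 1.0
```

View pics/ab4.png

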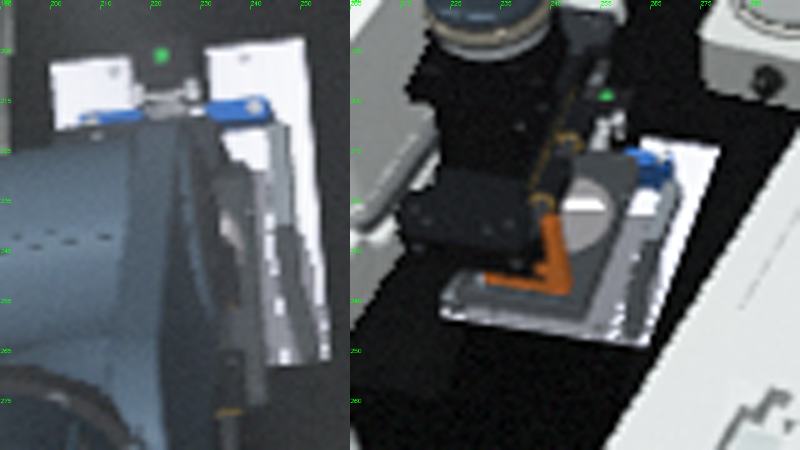

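```bash
cat > ovtray.py <<'E'
from fit import *
def ov(tcp,phi,zu,ims,out,offy=.009,boxes=((190,195,70,90),(205,180,90,90))):
    f=np.radians(phi);c,s=np.cos(f),np.sin(f)
    o=np.array([tcp[0]+c*.04-s*offy,tcp[1]+s*.04+c*offy]);print('tray centre',o)
    W=lambda L:np.array([[o[0]+c*a-s*b,o[1]+s*a+c*b,zu+z] for a,b,z in L])
    P=[[(.062,.042,.026),(.062,-.042,.026),(.062,-.042,.016),(-.062,-.042,.016),(-.062,.042,.016),(.062,.042,.016),(.062,.042,.026)],[(-.046,.028,.07),(-.046,-.028,.07),(-.034,-.028,.07),(-.034,.028,.07),(-.046,.028,.07)]]
    th=np.linspace(0,6.3,40);P.append([(.02+.034*np.cos(a),.034*np.sin(a),.004) for a in th])
    P.append([(-.062,.042,0),(-.062,-.042,0),(.062,-.042,0)])
    r=[]
    for n,im,b in zip(('top','side'),ims,boxes):
        crop(im,'tmp.png',*b,8,[(proj(n,W(q)),(0,0,255)) for q in P]);r.append(cv2.imread('pics/tmp.png'))
    h=min(x.shape[0] for x in r)
    cv2.imwrite('pics/'+out,cv2.resize(np.hstack([x[:h] for x in r]),(800,450)))
E
python3 - <<'E'
from ovtray import *
ov((.4617,.1975),6,.0437,[cv2.imread(f'pics/{n}4.png')[:,:,::-1] for n in('top','side')],'ov4.png')
E
```

```text
tray centre [0.50054012 0.21063184]
```

View pics/ov4.png

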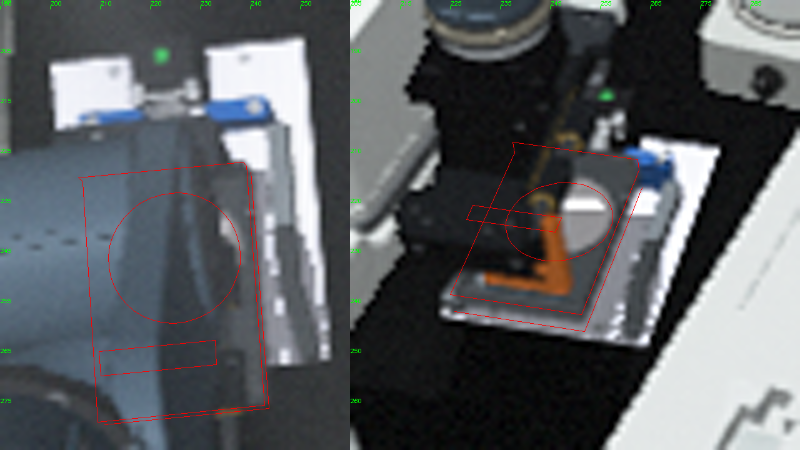

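Request:
arm_command:
  plan:
    - {"claw": 0,"dx": 0.3,"dy": 0.15,"dz": 0.6,"twist": 0}
    - {"claw": 0,"dx": 0.3,"dy": 0.15,"dz": 1.2,"twist": 0}
    - {"claw": 0,"dx": 0.3,"dy": 0.15,"dz": 1.8,"twist": 0}
    - {"claw": 0,"dx": 0.3,"dy": 0.15,"dz": 2.4,"twist": 0}
    - {"claw": 0,"dx": 0.3,"dy": 0.15,"dz": 3,"twist": 0}
    - {"claw": 0,"dx": 0.3,"dy": 0.15,"dz": 3.4,"twist": 0}
    - {"claw": 0,"dx": 0.3,"dy": 0.15,"dz": 3.6,"twist": 0}
    - {"claw": 0,"dx": 0.3,"dy": 0.15,"dz": 3.6,"twist": 0}

```text
time_s: 8.08
position: [0.467, 0.1974, 0.0516]
tcp_rot: [[0.994, 0.105, -0.007], [0.105, -0.994, 0.01], [-0.006, -0.011, -1.0]]
force: [-0.7, -0.5, -3.3]
opening: 0.137
```

```bash
python3 go.py .4644 .1962 .045 6
```

```text
t 8.08 pos [0.467  0.1974 0.0516] phi 6.0 j6 3.0 F [-0.7 -0.5 -3.3] op 0.137
d cm [-0.27  0.1   0.67] twist 0.0 rows 0.2
```

Request:
arm_command:
  plan:
    - {"claw": 0,"dx": -0.2,"dy": 0.1,"dz": 0.2,"twist": 0}
    - {"claw": 0,"dx": -0.2,"dy": 0.1,"dz": 0.4,"twist": 0}
    - {"claw": 0,"dx": -0.2,"dy": 0.1,"dz": 0.6,"twist": 0}
    - {"claw": 0,"dx": -0.2,"dy": 0.1,"dz": 0.6,"twist": 0}

```text
time_s: 8.42
position: [0.4647, 0.1963, 0.0465]
tcp_rot: [[0.994, 0.105, -0.007], [0.105, -0.994, 0.01], [-0.006, -0.011, -1.0]]
force: [-2.7, -0.3, 3.3]
opening: 0.133
```

```bash
python3 go.py .4644 .1962 .045 6; python3 - <<'E'
from ovtray import *
t=bot.capture('top');s=bot.capture('side')
import go
_,p,R,f=go.st()
ov(p,f,p[2]-.041,[t,s],'ov5.png')
E
```

```text
t 8.42 pos [0.4647 0.1963 0.0465] phi 6.0 j6 2.9 F [-2.7 -0.3  3.3] op 0.133
d cm [-0.03  0.    0.15] twist 0.0 rows 0.0
tray centre [0.50348406 0.20939381]
```

View pics/ov5.png

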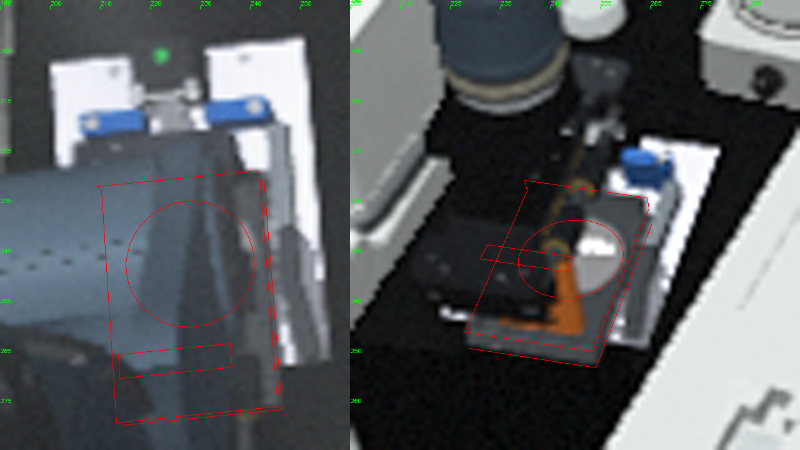

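The tray is down on the plate between the guides, and Fz shows the load taken. Sliding it in now.

Request:
arm_command:
  plan:
    - {"claw": 0,"dx": 0.4,"dy": 0,"dz": 0,"twist": 0}
    - {"claw": 0,"dx": 0.8,"dy": 0,"dz": 0,"twist": 0}
    - {"claw": 0,"dx": 1.2,"dy": 0,"dz": 0,"twist": 0}
    - {"claw": 0,"dx": 1.6,"dy": 0,"dz": 0,"twist": 0}
    - {"claw": 0,"dx": 2,"dy": 0,"dz": 0,"twist": 0}
    - {"claw": 0,"dx": 2.3,"dy": 0,"dz": 0,"twist": 0}
    - {"claw": 0,"dx": 2.5,"dy": 0,"dz": 0,"twist": 0}
    - {"claw": 0,"dx": 2.5,"dy": 0,"dz": 0,"twist": 0}

```text
time_s: 9.18
position: [0.488, 0.1988, 0.0464]
tcp_rot: [[0.994, 0.105, -0.011], [0.105, -0.994, 0.009], [-0.01, -0.01, -1.0]]
force: [-6.3, -0.4, 5.8]
opening: 0.132
```

```bash
python3 go.py .4922 .199 .045 6
```

```text
t 9.18 pos [0.488  0.1988 0.0464] phi 6.1 j6 2.8 F [-6.3 -0.4  5.8] op 0.132
d cm [0.42 0.03 0.14] twist 0.1 rows 0.1
```

Request:
arm_command:
  plan:
    - {"claw": 0,"dx": 0.2,"dy": 0,"dz": 0,"twist": 0}
    - {"claw": 0,"dx": 0.4,"dy": 0,"dz": 0,"twist": 0}
    - {"claw": 0,"dx": 0.5,"dy": 0,"dz": 0,"twist": 0}
    - {"claw": 0,"dx": 0.6,"dy": 0,"dz": 0,"twist": 0}
    - {"claw": 0,"dx": 0.6,"dy": 0,"dz": 0,"twist": 0}

```text
time_s: 9.6
position: [0.4904, 0.1991, 0.0465]
tcp_rot: [[0.994, 0.106, -0.019], [0.106, -0.994, 0.008], [-0.018, -0.01, -1.0]]
force: [-9.7, -0.7, 9.3]
opening: 0.135
```

```bash
python3 go.py .4922 .199 .045 6
```

```text
t 9.6 pos [0.4904 0.1991 0.0465] phi 6.1 j6 2.7 F [-9.7 -0.7  9.3] op 0.135
d cm [0.18 0.03 0.14] twist 0.1 rows 0.1
```

Request:
arm_command:
  plan:
    - {"claw": 0,"dx": 0.3,"dy": 0,"dz": 0,"twist": 0}
    - {"claw": 0,"dx": 0.6,"dy": 0,"dz": 0,"twist": 0}
    - {"claw": 0,"dx": 0.8,"dy": 0,"dz": 0,"twist": 0}
    - {"claw": 0,"dx": 0.8,"dy": 0,"dz": 0,"twist": 0}

```text
time_s: 9.93
position: [0.4902, 0.1992, 0.0463]
tcp_rot: [[0.994, 0.106, -0.036], [0.107, -0.994, 0.006], [-0.035, -0.01, -0.999]]
force: [-16.2, -2.0, 14.1]
opening: 0.142
```

```bash
python3 go.py .4922 .199 .045 6; python3 - <<'E'
from ovtray import *
t=bot.capture('top');s=bot.capture('side');cv2.imwrite('pics/top6.png',t[:,:,::-1]);cv2.imwrite('pics/side6.png',s[:,:,::-1])
import go
_,p,R,f=go.st()
ov(p,f,p[2]-.0425,[t,s],'ov6.png')
E
```

```text
t 9.93 pos [0.4902 0.1992 0.0463] phi 6.1 j6 2.7 F [-16.2  -2.   14.1] op 0.142
d cm [0.2  0.04 0.12] twist 0.1 rows 0.1
tray centre [0.52902784 0.21236683]
```

View pics/ov6.png

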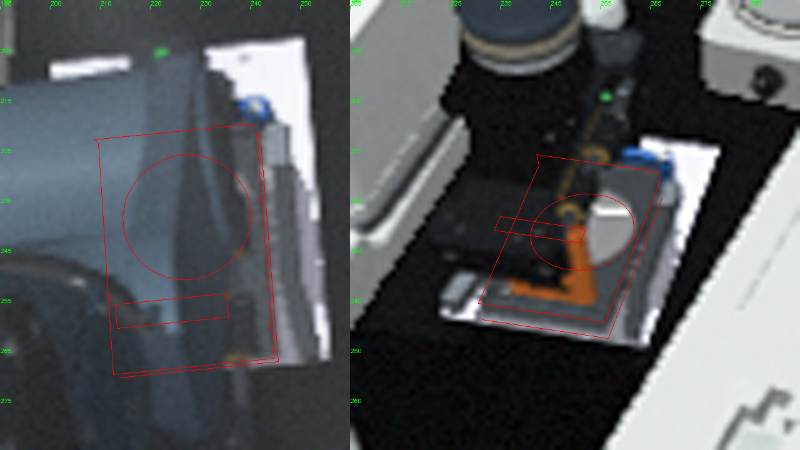

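The tray has stalled hard against the stops at Fx -16 N. I'll release while keeping a light push.

Request:
arm_command:
  plan:
    - {"claw": 0,"dx": 0.3,"dy": 0,"dz": 0,"twist": 0}
    - {"claw": 0.35,"dx": 0.2,"dy": 0,"dz": 0,"twist": 0}
    - {"claw": 0.35,"dx": 0.1,"dy": 0,"dz": 0,"twist": 0}
    - {"claw": 0.35,"dx": 0.1,"dy": 0,"dz": 0,"twist": 0}
    - {"claw": 0.35,"dx": 0,"dy": 0,"dz": 0,"twist": 0}
    - {"claw": 0.35,"dx": 0,"dy": 0,"dz": 0,"twist": 0}

```text
time_s: 10.53
position: [0.4911, 0.1992, 0.0463]
tcp_rot: [[0.994, 0.106, -0.034], [0.106, -0.994, 0.006], [-0.033, -0.01, -0.999]]
force: [-0.8, 0.1, -0.9]
opening: 0.337
```

```bash
python3 go.py .49 .199 .15 6
```

```text
t 10.53 pos [0.4911 0.1992 0.0463] phi 6.1 j6 2.7 F [-0.8  0.1 -0.9] op 0.337
d cm [ -0.46  -0.09 -10.36] twist 0.1 rows 2.5
```

Request:
arm_command:
  plan:
    - {"claw": 0.35,"dx": 0,"dy": 0,"dz": -1,"twist": 0}
    - {"claw": 0.35,"dx": 0,"dy": 0,"dz": -3,"twist": 0}
    - {"claw": 0.35,"dx": -0.2,"dy": 0,"dz": -6,"twist": 0}
    - {"claw": 0.35,"dx": -0.5,"dy": 0,"dz": -9,"twist": 0}
    - {"claw": 0.35,"dx": -0.8,"dy": 0,"dz": -12,"twist": 0}
    - {"claw": 0.35,"dx": -1,"dy": 0,"dz": -16,"twist": 0}
    - {"claw": 1,"dx": -1,"dy": 0,"dz": -20,"twist": 0}
    - {"claw": 1,"dx": -1,"dy": 0,"dz": -21,"twist": 0}

```text
time_s: 11.2
position: [0.4922, 0.1976, 0.2638]
tcp_rot: [[0.994, 0.106, -0.021], [0.107, -0.994, 0.008], [-0.02, -0.011, -1.0]]
force: [1.4, -0.7, 0.1]
opening: 0.431
```

```bash
python3 go.py .48 .0 .26 6
```

```text
t 11.2 pos [0.4922 0.1976 0.2638] phi 6.1 j6 3.0 F [ 1.4 -0.7  0.1] op 0.431
d cm [-3.31 19.52  0.24] twist 0.1 rows 4.7
```

Request:
arm_command:
  plan:
    - {"claw": 1,"dx": -0.5,"dy": 3,"dz": 0,"twist": 6}
    - {"claw": 1,"dx": -1,"dy": 6,"dz": 0,"twist": 12}
    - {"claw": 1,"dx": -1.8,"dy": 10,"dz": 0,"twist": 18}
    - {"claw": 1,"dx": -2.5,"dy": 14,"dz": 0,"twist": 24}
    - {"claw": 1,"dx": -3,"dy": 17,"dz": 0,"twist": 30}
    - {"claw": 1,"dx": -3.3,"dy": 19.5,"dz": 0,"twist": 36}
    - {"claw": 1,"dx": -3.3,"dy": 19.5,"dz": 0,"twist": 42}
    - {"claw": 1,"dx": -3.3,"dy": 19.5,"dz": 0,"twist": 48}

```text
time_s: 11.87
position: [0.4801, -0.0016, 0.2626]
tcp_rot: [[0.738, -0.674, -0.02], [-0.674, -0.739, 0.008], [-0.02, 0.007, -1.0]]
force: [0.1, 0.3, -0.2]
opening: 0.977
```

```bash
python3 go.py .48 .0 .26 -69; python3 - <<'E'
from ovtray import *
t=bot.capture('top');s=bot.capture('side');cv2.imwrite('pics/top7.png',t[:,:,::-1]);cv2.imwrite('pics/side7.png',s[:,:,::-1])
f=np.radians(6.02)
ov((.5311-.04*np.cos(f),.2123-.04*np.sin(f)),6.02,.004,[t,s],'ov7.png',0)
E
```

```text
t 11.87 pos [ 0.4801 -0.0016  0.2626] phi -42.4 j6 28.6 F [ 0.1  0.3 -0.2] op 0.977
d cm [-0.11 -0.11  0.26] twist 26.6 rows 0.1
tray centre [0.5311 0.2123]
```

View pics/ov7.png

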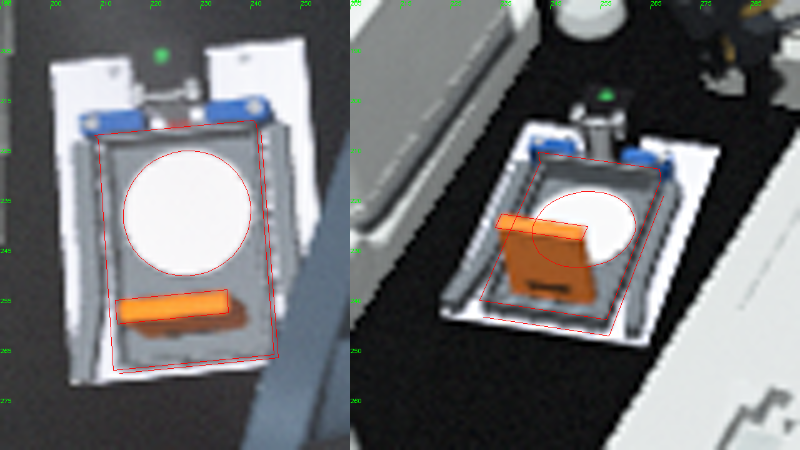

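View pics/top7.png

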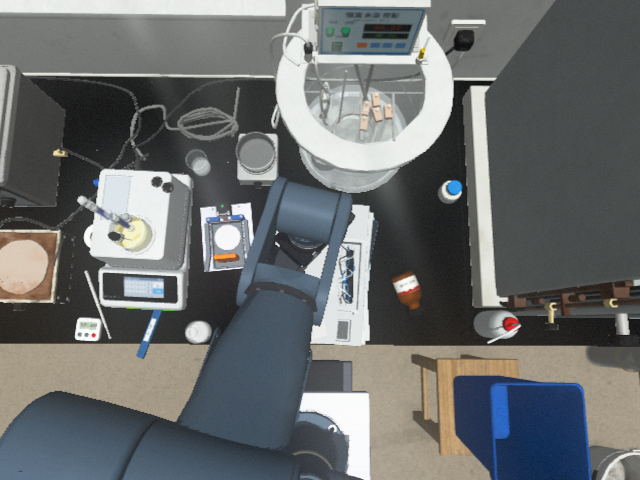

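View pics/side7.png

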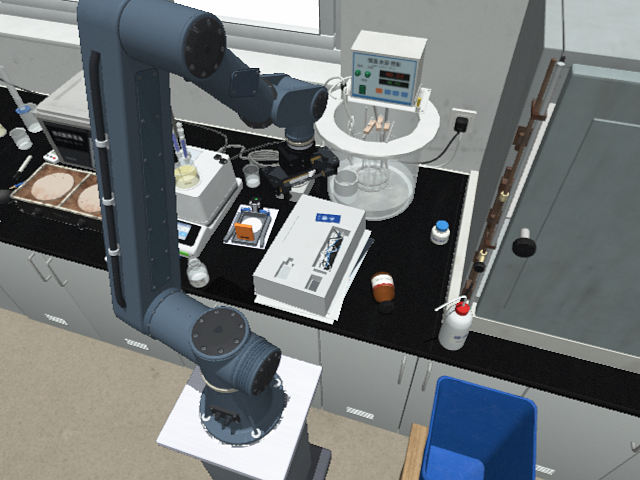

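The tray is home: the overlay at the stops matches in both views and the red roller is hidden behind the rear wall. The bottle hasn't moved. Next I check the wash bottle's clearance for the bottle grasp.

```bash
python3 - <<'E'
from h import *
t=cv2.imread('pics/top7.png')[:,:,::-1];s=cv2.imread('pics/side7.png')[:,:,::-1]
c1=[]
# bottle candidate cylinder of wash bottle
def up(n,x,y,r,z): 
    th=np.linspace(0,6.3,40);return proj(n,[(x+r*np.cos(a),y+r*np.sin(a),z) for a in th])
x,y=.335,-.455
crop(t,'a.png',460,295,70,60,7,[(up('top',x,y,.034,z),(0,0,255)) for z in(0,.13)]);crop(s,'b.png',420,285,70,75,7,[(up('side',x,y,.034,z),(0,0,255)) for z in(0,.13)])
a=cv2.imread('pics/a.png');b=cv2.imread('pics/b.png')[:420];cv2.imwrite('pics/wash.png',cv2.resize(np.hstack([a,b]),(800,343)))
E
```

```text
(no output)
```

View pics/wash.png

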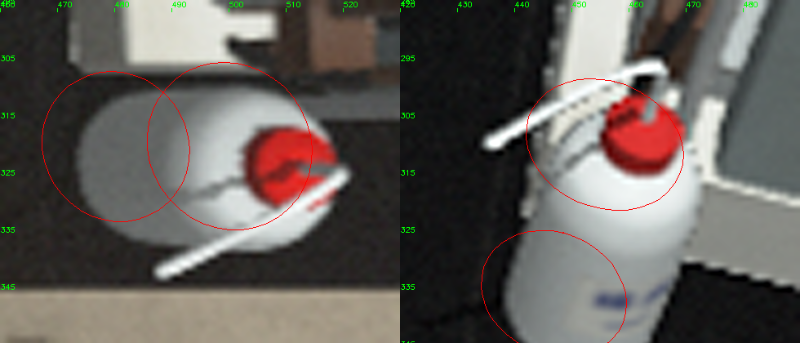

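```bash
python3 go.py .358 -.29 .20 -90
```

```text
t 11.97 pos [ 4.800e-01 -4.000e-04  2.625e-01] phi -42.0 j6 28.3 F [0.4 1.3 0.6] op 0.991
d cm [10.42 29.65  6.26] twist 48.0 rows 7.7
```

Request:
arm_command:
  plan:
    - {"claw": 1,"dx": 1.3,"dy": 3.7,"dz": 0,"twist": 6}
    - {"claw": 1,"dx": 2.6,"dy": 7.4,"dz": 0,"twist": 12}
    - {"claw": 1,"dx": 3.9,"dy": 11.1,"dz": 0,"twist": 18}
    - {"claw": 1,"dx": 5.2,"dy": 14.8,"dz": 0,"twist": 24}
    - {"claw": 1,"dx": 6.5,"dy": 18.5,"dz": 0,"twist": 30}
    - {"claw": 1,"dx": 7.8,"dy": 22.2,"dz": 1,"twist": 36}
    - {"claw": 1,"dx": 9.1,"dy": 25.9,"dz": 3,"twist": 42}
    - {"claw": 1,"dx": 10.4,"dy": 29.6,"dz": 5,"twist": 48}

```text
time_s: 12.63
position: [0.3599, -0.2877, 0.2151]
tcp_rot: [[-0.001, -1.0, -0.018], [-1.0, 0.0, 0.006], [-0.006, 0.018, -1.0]]
force: [0.6, 0.2, 0.0]
opening: 0.997
```

```bash
python3 go.py .358 -.29 .14 -90
```

```text
t 12.63 pos [ 0.3599 -0.2877  0.2151] phi -90.0 j6 38.3 F [0.6 0.2 0. ] op 0.997
d cm [0.28 0.05 7.51] twist -0.0 rows 1.8
```

Request:
arm_command:
  plan:
    - {"claw": 1,"dx": 0.3,"dy": 0.1,"dz": 3,"twist": 0}
    - {"claw": 1,"dx": 0.3,"dy": 0.1,"dz": 7,"twist": 0}
    - {"claw": 1,"dx": 0.3,"dy": 0.1,"dz": 10.5,"twist": 0}
    - {"claw": 1,"dx": 0.3,"dy": 0.1,"dz": 12,"twist": 0}
    - {"claw": 1,"dx": 0.3,"dy": 0.1,"dz": 12,"twist": 0}

```text
time_s: 13.05
position: [0.3551, -0.2879, 0.0921]
tcp_rot: [[0.002, -1.0, -0.023], [-1.0, -0.002, 0.012], [-0.012, 0.023, -1.0]]
force: [-0.5, 0.5, -0.2]
opening: 1.002
```

```bash
python3 go.py .358 -.29 .014 -90; python3 - <<'E'
from h import *
s=bot.capture('side');t=bot.capture('top');crop(s,'b8.png',330,210,110,120,5);crop(t,'t8.png',370,230,90,110,5)
b=cv2.imread('pics/b8.png');a=cv2.imread('pics/t8.png')
cv2.imwrite('pics/ab8.png',cv2.resize(np.hstack([a,b[:550]]),(800,440)))
E
```

```text
t 13.05 pos [ 0.3551 -0.2879  0.0921] phi -89.9 j6 38.0 F [-0.5  0.5 -0.2] op 1.002
d cm [ 0.31 -0.47  7.8 ] twist 0.1 rows 1.9
```

View pics/ab8.png

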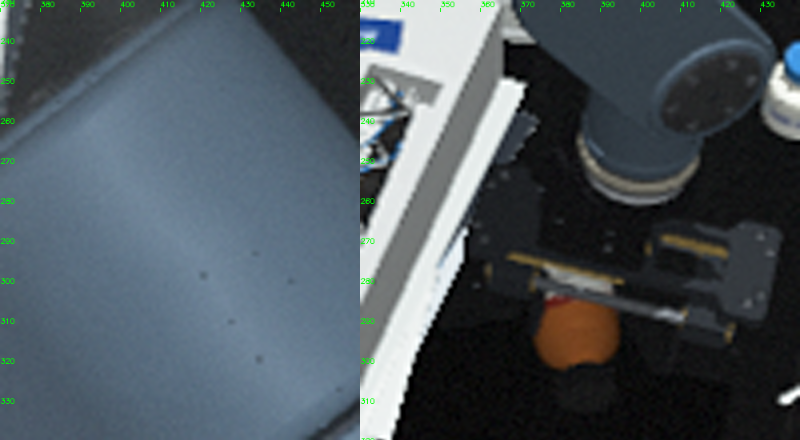

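Request:
arm_command:
  plan:
    - {"claw": 1,"dx": 0.4,"dy": -0.3,"dz": 0.8,"twist": 0}
    - {"claw": 1,"dx": 0.4,"dy": -0.3,"dz": 1.6,"twist": 0}
    - {"claw": 1,"dx": 0.4,"dy": -0.3,"dz": 2.4,"twist": 0}
    - {"claw": 1,"dx": 0.4,"dy": -0.3,"dz": 3.2,"twist": 0}
    - {"claw": 1,"dx": 0.4,"dy": -0.3,"dz": 3.8,"twist": 0}
    - {"claw": 1,"dx": 0.4,"dy": -0.3,"dz": 4.2,"twist": 0}

```text
time_s: 13.65
position: [0.3589, -0.2932, 0.0522]
tcp_rot: [[0.002, -1.0, -0.019], [-1.0, -0.002, 0.007], [-0.007, 0.019, -1.0]]
force: [0.5, 0.7, 0.8]
opening: 1.0
```

```bash
python3 go.py .358 -.29 .014 -90
```

```text
t 13.65 pos [ 0.3589 -0.2932  0.0522] phi -89.9 j6 38.2 F [0.5 0.7 0.8] op 1.0
d cm [-0.29  0.02  3.82] twist 0.1 rows 0.9
```

Request:
arm_command:
  plan:
    - {"claw": 1,"dx": -0.2,"dy": 0,"dz": 0.6,"twist": 0}
    - {"claw": 1,"dx": -0.2,"dy": 0,"dz": 1.2,"twist": 0}
    - {"claw": 1,"dx": -0.2,"dy": 0,"dz": 1.8,"twist": 0}
    - {"claw": 1,"dx": -0.2,"dy": 0,"dz": 2.4,"twist": 0}
    - {"claw": 1,"dx": -0.2,"dy": 0,"dz": 3,"twist": 0}
    - {"claw": 1,"dx": -0.2,"dy": 0,"dz": 3.5,"twist": 0}
    - {"claw": 1,"dx": -0.2,"dy": 0,"dz": 3.7,"twist": 0}

```text
time_s: 14.23
position: [0.3584, -0.2914, 0.0143]
tcp_rot: [[0.001, -1.0, -0.019], [-1.0, -0.002, 0.007], [-0.007, 0.019, -1.0]]
force: [-0.7, -0.4, -0.4]
opening: 1.0
```

```bash
python3 go.py .358 -.31 .014 -90; python3 - <<'E'
from h import *
s=bot.capture('side');crop(s,'b9.png',330,220,110,110,6)
E
```

```text
t 14.23 pos [ 0.3584 -0.2914  0.0143] phi -89.9 j6 38.5 F [-0.7 -0.4 -0.4] op 1.0
d cm [1.86 0.04 0.02] twist 0.1 rows 0.4
```

View pics/b9.png

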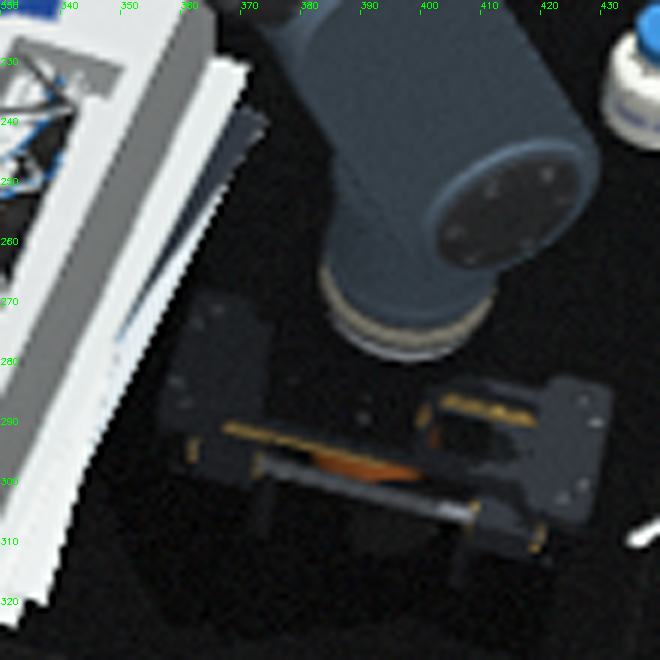

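The fingers are down around the cap end without contact. Closing, which should also align the bottle.

Request:
arm_command:
  plan:
    - {"claw": 0.75,"dx": 0,"dy": 0,"dz": 0,"twist": 0}
    - {"claw": 0.7,"dx": 0,"dy": 0,"dz": 0,"twist": 0}
    - {"claw": 0.65,"dx": 0,"dy": 0,"dz": 0,"twist": 0}
    - {"claw": 0.6,"dx": 0,"dy": 0,"dz": 0,"twist": 0}
    - {"claw": 0.6,"dx": 0,"dy": 0,"dz": 0,"twist": 0}
    - {"claw": 0.6,"dx": 0,"dy": 0,"dz": 0,"twist": 0}

```text
time_s: 14.78
position: [0.3584, -0.2914, 0.0145]
tcp_rot: [[0.002, -1.0, -0.019], [-1.0, -0.002, 0.007], [-0.007, 0.019, -1.0]]
force: [0.2, 0.7, 0.2]
opening: 0.645
```

```bash
python3 go.py .358 -.31 .014 -90; python3 - <<'E'
from h import *
s=bot.capture('side');t=bot.capture('top');crop(s,'b10.png',330,220,110,110,5);crop(t,'t10.png',370,230,100,110,5)
b=cv2.imread('pics/b10.png');a=cv2.imread('pics/t10.png')
cv2.imwrite('pics/ab10.png',cv2.resize(np.hstack([a,b]),(800,420)))
E
```

```text
t 14.78 pos [ 0.3584 -0.2914  0.0145] phi -89.9 j6 38.5 F [0.2 0.7 0.2] op 0.645
d cm [1.86 0.04 0.04] twist 0.1 rows 0.4
```

View pics/ab10.png

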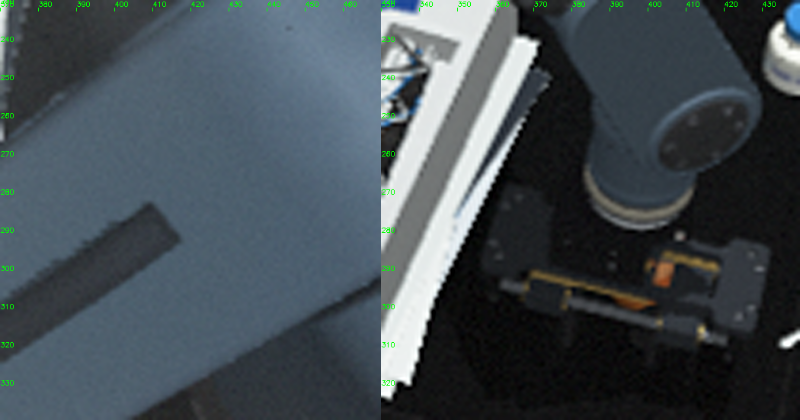

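```bash
python3 go.py .358 -.31 .014 -90
```

```text
t 14.88 pos [ 0.3583 -0.2913  0.0145] phi -89.9 j6 38.5 F [-0.9  0.3  0.6] op 0.62
d cm [1.87 0.04 0.03] twist 0.1 rows 0.4
```

The opening has passed 62 mm, so the bottle isn't held on its diameter. I'll open, back off and look.

Request:
arm_command:
  plan:
    - {"claw": 1,"dx": 0,"dy": 0,"dz": 0,"twist": 0}
    - {"claw": 1,"dx": 0,"dy": 0,"dz": 0,"twist": 0}
    - {"claw": 1,"dx": 0,"dy": 0,"dz": 0,"twist": 0}
    - {"claw": 1,"dx": 0,"dy": 0,"dz": -3,"twist": 0}
    - {"claw": 1,"dx": 0,"dy": 0,"dz": -7,"twist": 0}
    - {"claw": 1,"dx": 0,"dy": 0,"dz": -11,"twist": 0}
    - {"claw": 1,"dx": 0,"dy": 0,"dz": -15,"twist": 0}
    - {"claw": 1,"dx": 0,"dy": 0,"dz": -19,"twist": 0}

```text
time_s: 15.55
position: [0.3615, -0.2921, 0.2062]
tcp_rot: [[0.001, -1.0, -0.02], [-1.0, -0.002, 0.008], [-0.008, 0.02, -1.0]]
force: [1.0, 0.2, -0.2]
opening: 0.994
```

Request:
arm_command:
  plan:
    - {"claw": 1,"dx": -4,"dy": 0,"dz": -1,"twist": 0}
    - {"claw": 1,"dx": -8,"dy": -1,"dz": -2,"twist": 0}
    - {"claw": 1,"dx": -12,"dy": -2,"dz": -2,"twist": 0}
    - {"claw": 1,"dx": -16,"dy": -3,"dz": -2,"twist": 0}
    - {"claw": 1,"dx": -20,"dy": -4,"dz": -2,"twist": 0}
    - {"claw": 1,"dx": -24,"dy": -5,"dz": -2,"twist": 0}

```text
time_s: 16.05
position: [0.4113, -0.0502, 0.2274]
tcp_rot: [[0.001, -1.0, -0.019], [-1.0, -0.001, 0.008], [-0.008, 0.019, -1.0]]
force: [0.4, 0.6, 0.1]
opening: 1.001
```

```bash
python3 - <<'E'
from h import *
s=bot.capture('side');t=bot.capture('top');cv2.imwrite('pics/top11.png',t[:,:,::-1]);cv2.imwrite('pics/side11.png',s[:,:,::-1])
g=lambda im:np.clip(im.astype(float)*1.8,0,255).astype(np.uint8)
crop(g(s),'b10.png',350,245,90,90,6);crop(g(t),'t10.png',380,245,90,90,6)
b=cv2.imread('pics/b10.png');a=cv2.imread('pics/t10.png')
cv2.imwrite('pics/ab11.png',cv2.resize(np.hstack([a,b]),(800,400)))
E
```

```text
(no output)
```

View pics/ab11.png

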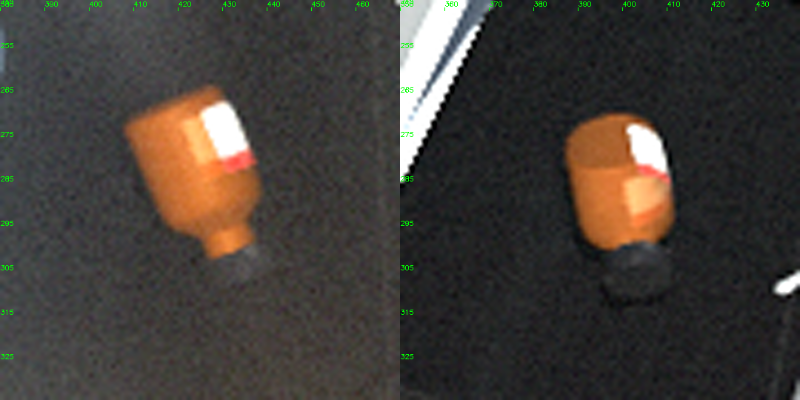

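```bash
cat > fb2.py <<'E'
from fb import *
import sys
x,y,A,L=map(float,sys.argv[1:5]);A=np.radians(A);N=sys.argv[5]
ims=[]
for n,b in(('top',tuple(map(int,sys.argv[6].split(',')))),('side',tuple(map(int,sys.argv[7].split(','))))):
    im=cv2.imread(f'pics/{n}{N}.png')[:,:,::-1]
    g=np.clip(im.astype(float)*2.2,0,255).astype(np.uint8)
    c=cyl(n,(x,y),A,L);h=cv2.convexHull(np.vstack(c).astype(np.float32))[:,0]
    crop(g,'tmp.png',*b,10,[(np.vstack([h,h[:1]]),(0,0,255)),(c[0],(255,255,0)),(c[1],(255,255,0))]);ims.append(cv2.imread('pics/tmp.png'))
cv2.imwrite('pics/ovb2.png',cv2.resize(np.hstack(ims),None,fx=.8,fy=.8))
E
python3 -c "
from h import *
print(unproj('top',417,269.5,.033),unproj('top',432.5,306,.031))"
python3 fb2.py .466 -.287 -158 .111 11 400,258,50,65 380,262,50,65
```

```text
[ 0.46401842 -0.28630943  0.033     ] [ 0.3701713  -0.32371041  0.031     ]
```

View pics/ovb2.png

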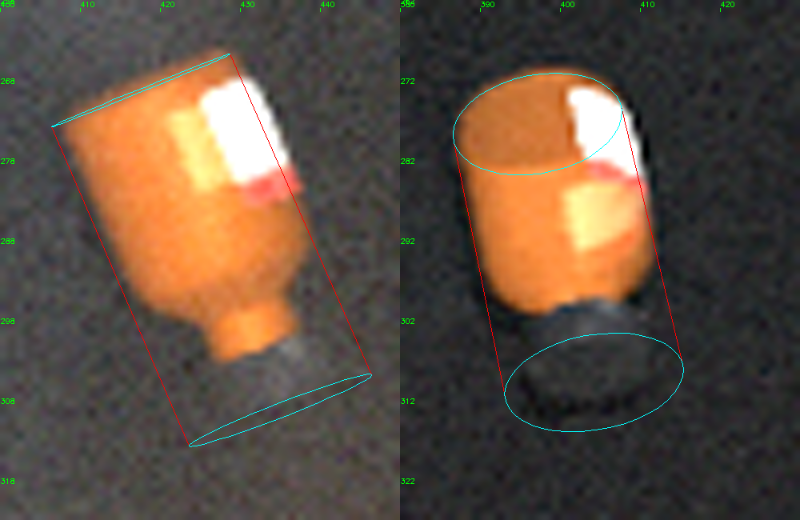

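```bash
python3 go.py .3844 -.3215 .2 -68
```

```text
t 16.15 pos [ 0.4109 -0.0463  0.2271] phi -89.4 j6 67.3 F [-1.2 -0.2 -0. ] op 1.003
d cm [27.52  2.88  2.49] twist -21.4 rows 6.7
```

Request:
arm_command:
  plan:
    - {"claw": 1,"dx": 3,"dy": 0.3,"dz": 0,"twist": -3}
    - {"claw": 1,"dx": 7,"dy": 0.7,"dz": 0,"twist": -6}
    - {"claw": 1,"dx": 11,"dy": 1.1,"dz": 0,"twist": -9}
    - {"claw": 1,"dx": 15,"dy": 1.5,"dz": 0,"twist": -12}
    - {"claw": 1,"dx": 19,"dy": 2,"dz": 0,"twist": -15}
    - {"claw": 1,"dx": 23,"dy": 2.4,"dz": 0,"twist": -18}
    - {"claw": 1,"dx": 26.5,"dy": 2.8,"dz": 1,"twist": -21.4}
    - {"claw": 1,"dx": 27.5,"dy": 2.9,"dz": 4,"twist": -21.4}

```text
time_s: 16.82
position: [0.3857, -0.3311, 0.1879]
tcp_rot: [[0.372, -0.928, -0.013], [-0.928, -0.372, -0.003], [-0.002, 0.013, -1.0]]
force: [1.2, -0.4, -0.4]
opening: 0.998
```

Request:
arm_command:
  plan:
    - {"claw": 1,"dx": 0,"dy": 0,"dz": 3,"twist": 0}
    - {"claw": 1,"dx": 0,"dy": 0,"dz": 6,"twist": 0}
    - {"claw": 1,"dx": 0,"dy": 0,"dz": 8,"twist": 0}
    - {"claw": 1,"dx": 0,"dy": 0,"dz": 8,"twist": 0}

```text
time_s: 17.15
position: [0.3818, -0.3298, 0.1041]
tcp_rot: [[0.371, -0.929, -0.018], [-0.929, -0.371, 0.004], [-0.011, 0.015, -1.0]]
force: [-0.2, 0.1, 0.3]
opening: 0.996
```

```bash
python3 go.py .3844 -.3215 .014 -68
```

```text
t 17.15 pos [ 0.3818 -0.3298  0.1041] phi -68.2 j6 15.9 F [-0.2  0.1  0.3] op 0.996
d cm [-0.58 -0.69  9.01] twist -0.2 rows 2.2
```

Request:
arm_command:
  plan:
    - {"claw": 1,"dx": -0.6,"dy": -0.3,"dz": 0.5,"twist": 0}
    - {"claw": 1,"dx": -0.6,"dy": -0.6,"dz": 1,"twist": 0}
    - {"claw": 1,"dx": -0.6,"dy": -0.6,"dz": 2.5,"twist": 0}
    - {"claw": 1,"dx": -0.6,"dy": -0.6,"dz": 4,"twist": 0}
    - {"claw": 1,"dx": -0.6,"dy": -0.6,"dz": 5.5,"twist": 0}
    - {"claw": 1,"dx": -0.6,"dy": -0.6,"dz": 7,"twist": 0}
    - {"claw": 1,"dx": -0.6,"dy": -0.6,"dz": 8.4,"twist": 0}
    - {"claw": 1,"dx": -0.6,"dy": -0.6,"dz": 9,"twist": 0}

```text
time_s: 17.82
position: [0.3838, -0.3215, 0.0137]
tcp_rot: [[0.371, -0.928, -0.018], [-0.928, -0.371, 0.004], [-0.01, 0.015, -1.0]]
force: [0.1, -0.3, -0.1]
opening: 1.003
```

```bash
python3 go.py .3844 -.3215 .014 -68
```

```text
t 17.82 pos [ 0.3838 -0.3215  0.0137] phi -68.2 j6 17.0 F [ 0.1 -0.3 -0.1] op 1.003
d cm [ 0.03 -0.06 -0.03] twist -0.2 rows 0.0
```

Request:
arm_command:
  plan:
    - {"claw": 0.73,"dx": 0,"dy": 0,"dz": 0,"twist": 0}
    - {"claw": 0.73,"dx": 0,"dy": 0,"dz": 0,"twist": 0}
    - {"claw": 0.7,"dx": 0,"dy": 0,"dz": 0,"twist": 0}
    - {"claw": 0.67,"dx": 0,"dy": 0,"dz": 0,"twist": 0}
    - {"claw": 0.64,"dx": 0,"dy": 0,"dz": 0,"twist": 0}
    - {"claw": 0.6,"dx": 0,"dy": 0,"dz": 0,"twist": 0}
    - {"claw": 0.6,"dx": 0,"dy": 0,"dz": 0,"twist": 0}
    - {"claw": 0.6,"dx": 0,"dy": 0,"dz": 0,"twist": 0}

```text
time_s: 18.48
position: [0.384, -0.3217, 0.0145]
tcp_rot: [[0.371, -0.928, -0.017], [-0.928, -0.371, 0.003], [-0.009, 0.015, -1.0]]
force: [-0.1, 0.9, 6.5]
opening: 0.708
```

```bash
python3 go.py .3844 -.3215 .014 -68; python3 - <<'E'
from h import *
s=bot.capture('side');crop(s,'b12.png',350,240,100,90,6)
E
```

```text
t 18.48 pos [ 0.384  -0.3217  0.0145] phi -68.2 j6 17.0 F [-0.1  0.9  6.5] op 0.708
d cm [-0.01 -0.04  0.05] twist -0.2 rows 0.0
```

View pics/b12.png

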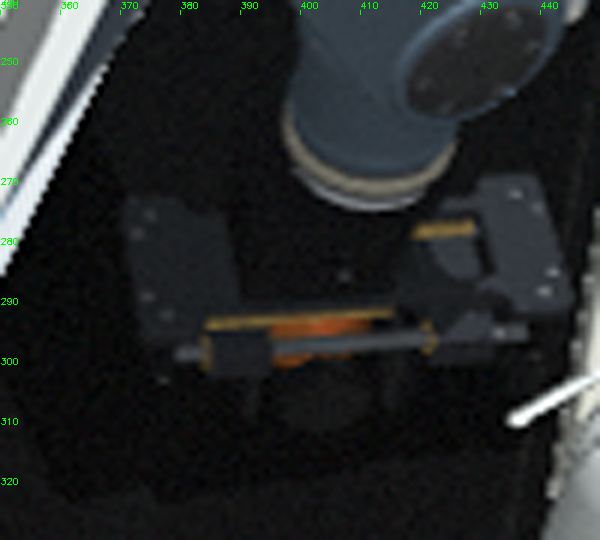

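The bottle is held at 0.708 × 87 = 61.6 mm, so it is gripped on its diameter. Lifting to see whether it swings by itself.

Request:
arm_command:
  plan:
    - {"claw": 0.6,"dx": 0,"dy": 0,"dz": -1,"twist": 0}
    - {"claw": 0.6,"dx": 0,"dy": 0,"dz": -2,"twist": 0}
    - {"claw": 0.6,"dx": 0,"dy": 0,"dz": -3,"twist": 0}
    - {"claw": 0.6,"dx": 0,"dy": 0,"dz": -4,"twist": 0}
    - {"claw": 0.6,"dx": 0,"dy": 0,"dz": -5,"twist": 0}
    - {"claw": 0.6,"dx": 0,"dy": 0,"dz": -5,"twist": 0}

```text
time_s: 19.03
position: [0.3858, -0.3229, 0.0667]
tcp_rot: [[0.371, -0.928, -0.015], [-0.928, -0.371, -0.0], [-0.005, 0.014, -1.0]]
force: [-0.3, -0.3, -3.1]
opening: 0.706
```

```bash
python3 go.py .3844 -.3215 .014 -68; python3 - <<'E'
from h import *
s=bot.capture('side');crop(s,'b13.png',350,230,100,100,6)
E
```

```text
t 19.03 pos [ 0.3858 -0.3229  0.0667] phi -68.2 j6 16.8 F [-0.3 -0.3 -3.1] op 0.706
d cm [-0.16  0.01  5.27] twist -0.2 rows 1.3
```

View pics/b13.png

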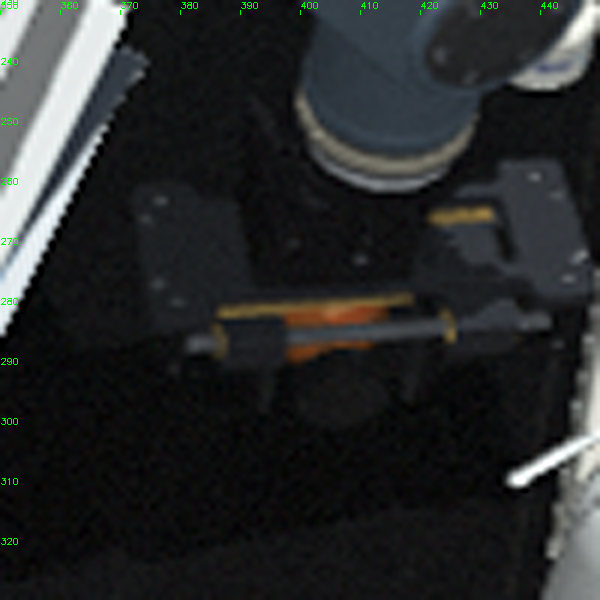

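Request:
arm_command:
  plan:
    - {"claw": 0.7,"dx": 0,"dy": 0,"dz": -2,"twist": 0}
    - {"claw": 0.7,"dx": 0,"dy": 0,"dz": -2,"twist": 0}
    - {"claw": 0.7,"dx": 0,"dy": 0,"dz": -2,"twist": 0}

```text
time_s: 19.33
position: [0.3863, -0.3232, 0.0862]
tcp_rot: [[0.371, -0.928, -0.014], [-0.928, -0.371, -0.001], [-0.004, 0.014, -1.0]]
force: [-0.2, 0.3, -3.3]
opening: 0.709
```

```bash
python3 - <<'E'
from h import *
s=bot.read_state();R=s['tcp_rot'];print(s['opening'],s['position'],s['force'],'Mtool',(R.T@s['moment']).round(3),'Ftool',(R.T@s['force']).round(2))
E
```

```text
0.7094260582173315 [ 0.386276   -0.32320556  0.08619681] [-0.19335068  0.32451778 -3.32944851] Mtool [-0.241 -0.019  0.033] Ftool [-0.36  0.01  3.33]
```

Request:
arm_command:
  plan:
    - {"claw": 0.705,"dx": 0,"dy": 0,"dz": 0,"twist": 0}
    - {"claw": 0.705,"dx": 0,"dy": 0,"dz": 0,"twist": 0}
    - {"claw": 0.708,"dx": 0,"dy": 0,"dz": 0,"twist": 0}
    - {"claw": 0.708,"dx": 0,"dy": 0,"dz": 0,"twist": 0}

```text
time_s: 19.67
position: [0.3861, -0.3229, 0.0855]
tcp_rot: [[0.371, -0.928, -0.015], [-0.929, -0.371, -0.0], [-0.005, 0.014, -1.0]]
force: [-0.3, 0.2, -2.9]
opening: 0.71
```

```bash
cat > m.py <<'E'
from h import *
s=bot.read_state();R=s['tcp_rot'];print(s['time_s'],s['opening'],s['position'].round(4),'Mtool',(R.T@s['moment']).round(3),'Ftool',(R.T@s['force']).round(2))
E
python3 m.py
```

```text
19.6667 0.7097554225290418 [ 0.3861 -0.3229  0.0855] Mtool [-0.213  0.003  0.036] Ftool [-0.31  0.18  2.94]
```

Request:
arm_command:
  plan:
    - {"claw": 0.709,"dx": 0,"dy": 0,"dz": 0,"twist": 0}
    - {"claw": 0.71,"dx": 0,"dy": 0,"dz": 0,"twist": 0}
    - {"claw": 0.71,"dx": 0,"dy": 0,"dz": 0,"twist": 0}
    - {"claw": 0.711,"dx": 0,"dy": 0,"dz": 0,"twist": 0}
    - {"claw": 0.711,"dx": 0,"dy": 0,"dz": 0,"twist": 0}

```text
time_s: 20.08
position: [0.3862, -0.3229, 0.0855]
tcp_rot: [[0.371, -0.928, -0.015], [-0.929, -0.371, -0.0], [-0.005, 0.014, -1.0]]
force: [-0.4, 0.8, -1.9]
opening: 0.711
```

```bash
python3 m.py
```

```text
20.0833 0.7108762362063072 [ 0.3862 -0.3229  0.0855] Mtool [-0.179 -0.001  0.04 ] Ftool [-0.87  0.09  1.88]
```

```bash
python3 - <<'E'
from h import *
s=bot.capture('side');t=bot.capture('top');cv2.imwrite('pics/top14.png',t[:,:,::-1]);g=np.clip(s.astype(float)*2.2,0,255).astype(np.uint8)
crop(g,'b14.png',350,220,100,100,6)
E
python3 m.py
```

```text
20.1833 0.7132871134463443 [ 0.3862 -0.323   0.0856] Mtool [-0.159  0.043  0.003] Ftool [-0.18  0.7   2.9 ]
```

View pics/b14.png

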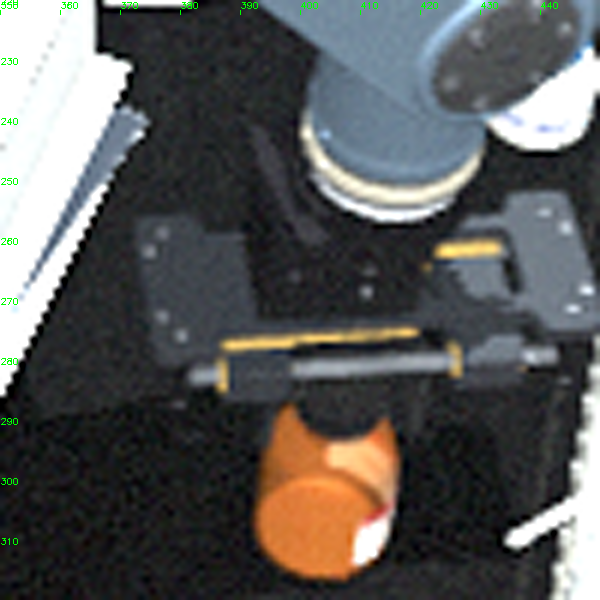

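It swings freely now: the base has passed vertical towards the front. I'll let it settle at this light grip.

Request:
arm_command:
  plan:
    - {"claw": 0.711,"dx": 0,"dy": 0,"dz": 0,"twist": 0}
    - {"claw": 0.711,"dx": 0,"dy": 0,"dz": 0,"twist": 0}

```text
time_s: 20.35
position: [0.3862, -0.323, 0.0857]
tcp_rot: [[0.371, -0.928, -0.014], [-0.929, -0.371, -0.001], [-0.005, 0.014, -1.0]]
force: [-0.3, 0.5, -3.3]
opening: 0.709
```

```bash
python3 - <<'E'
from h import *
ims=[]
for i in range(3):
    s=bot.capture('side');g=np.clip(s.astype(float)*2.2,0,255).astype(np.uint8)
    crop(g,'tmp.png',375,260,50,70,5);ims.append(cv2.imread('pics/tmp.png'))
cv2.imwrite('pics/b15.png',np.hstack(ims))
E
python3 m.py
```

```text
20.5 0.7143940836126911 [ 0.3862 -0.323   0.0857] Mtool [-0.219  0.012  0.005] Ftool [0.07 0.55 1.72]
```

View pics/b15.png

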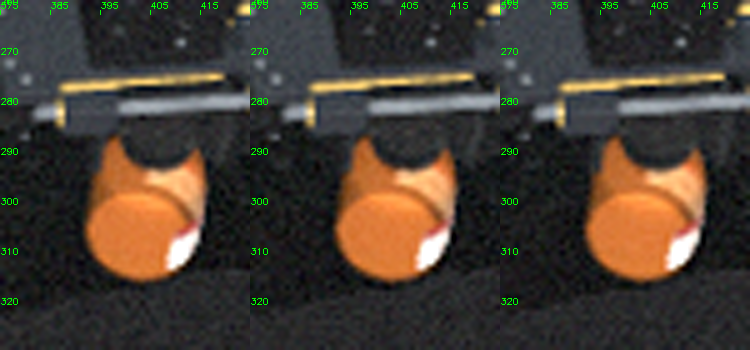

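```bash
cat > swing.py <<'E'
from h import *
K,r,tv=cal('side');R=cv2.Rodrigues(r)[0];C=-R.T@tv;print('cam',C.round(2))
def draw(G,c,ths,d,img,out,box=(375,250,55,75),n='side',k=4):
    ims=[]
    for th in ths:
        th=np.radians(th);a=np.cos(th)*c+np.sin(th)*np.array([0,0,1]);e1=np.cross(c,[0,0,1]);e2=np.cross(a,e1)
        P=np.linspace(0,6.3,40);pl=[]
        for l,rr,col in((0,.031,(255,255,0)),(.065,.031,(255,0,255)),(.09,.013,(0,255,0)),(.111,.015,(0,0,255))):
            pl.append((proj(n,[G+(l-d)*a+rr*(np.cos(q)*e1+np.sin(q)*e2) for q in P]),col))
        crop(img,'tmp.png',*box,k,pl);ims.append(cv2.imread('pics/tmp.png'))
    cv2.imwrite('pics/'+out,np.hstack(ims))
E
python3 - <<'E'
from swing import *
s=bot.capture('side');g=np.clip(s.astype(float)*2.2,0,255).astype(np.uint8)
draw(np.array([.386,-.323,.105]),np.array([-.928,-.371,0]),[60,90,120],.088,g,'sw.png')
E
```

```text
cam [-0.4  -0.36  1.18]
```

View pics/sw.png

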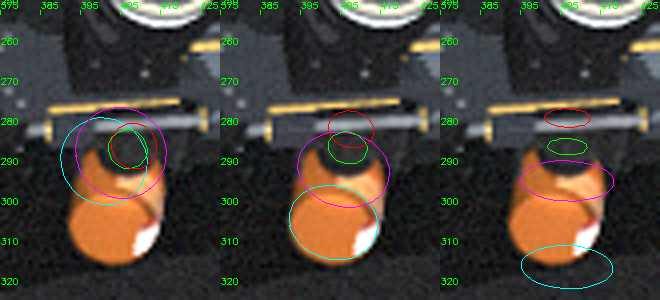

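θ=90 fits, so the bottle hangs upright, cap up; the visible "disc" is its base seen through the translucent body. I'll lower it onto the bench in the light grip so the base levels, then grip firmly.

Request:
arm_command:
  plan:
    - {"claw": 0.711,"dx": 0,"dy": 0,"dz": 0.3,"twist": 0}
    - {"claw": 0.711,"dx": 0,"dy": 0,"dz": 0.6,"twist": 0}
    - {"claw": 0.711,"dx": 0,"dy": 0,"dz": 0.9,"twist": 0}
    - {"claw": 0.711,"dx": 0,"dy": 0,"dz": 1.2,"twist": 0}
    - {"claw": 0.711,"dx": 0,"dy": 0,"dz": 1.4,"twist": 0}
    - {"claw": 0.711,"dx": 0,"dy": 0,"dz": 1.5,"twist": 0}

```text
time_s: 21.05
position: [0.3858, -0.3227, 0.0703]
tcp_rot: [[0.371, -0.928, -0.015], [-0.929, -0.371, 0.0], [-0.006, 0.014, -1.0]]
force: [-1.4, 1.5, 3.5]
opening: 0.714
```

```bash
python3 m.py
```

```text
21.05 0.7144405313161117 [ 0.3858 -0.3227  0.0703] Mtool [-0.092 -0.406 -0.011] Ftool [-1.93  0.79 -3.46]
```

Request:
arm_command:
  plan:
    - {"claw": 0.72,"dx": 0,"dy": 0,"dz": 0,"twist": 0}
    - {"claw": 0.73,"dx": 0,"dy": 0,"dz": 0,"twist": 0}
    - {"claw": 0.75,"dx": 0,"dy": 0,"dz": 0,"twist": 0}
    - {"claw": 0.75,"dx": 0,"dy": 0,"dz": 0,"twist": 0}
    - {"claw": 0.75,"dx": 0,"dy": 0,"dz": 0,"twist": 0}

```text
time_s: 21.47
position: [0.3862, -0.3232, 0.0704]
tcp_rot: [[0.371, -0.928, -0.014], [-0.929, -0.371, -0.001], [-0.005, 0.014, -1.0]]
force: [0.0, 0.1, 0.3]
opening: 0.751
```

```bash
python3 m.py;python3 - <<'E'
from swing import *
s=bot.capture('side');g=np.clip(s.astype(float)*2.2,0,255).astype(np.uint8)
draw(np.array([.386,-.323,.089]),np.array([-.928,-.371,0]),[80,90,100],.088,g,'sw2.png')
E
```

```text
21.4667 0.7513642570434379 [ 0.3862 -0.3232  0.0704] Mtool [-0.186 -0.007 -0.001] Ftool [-0.03 -0.05 -0.33]
cam [-0.4  -0.36  1.18]
```

View pics/sw2.png

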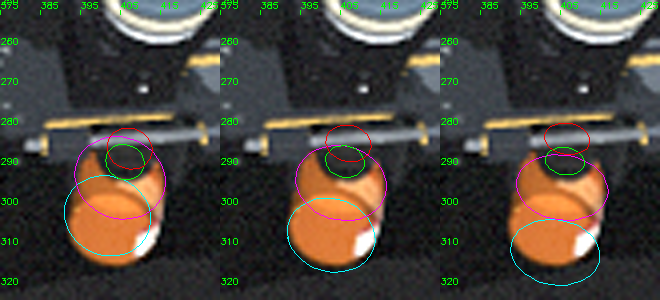

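The bottle stands on its own, force 0. Regripping.

Request:
arm_command:
  plan:
    - {"claw": 0.6,"dx": 0,"dy": 0,"dz": 0,"twist": 0}
    - {"claw": 0.6,"dx": 0,"dy": 0,"dz": 0,"twist": 0}
    - {"claw": 0.6,"dx": 0,"dy": 0,"dz": 0,"twist": 0}
    - {"claw": 0.6,"dx": 0,"dy": 0,"dz": -1,"twist": 0}
    - {"claw": 0.6,"dx": 0,"dy": 0,"dz": -3,"twist": 0}
    - {"claw": 0.6,"dx": 0,"dy": 0,"dz": -6,"twist": 0}
    - {"claw": 0.6,"dx": 0,"dy": 0,"dz": -9,"twist": 0}
    - {"claw": 0.6,"dx": 0,"dy": 0,"dz": -12,"twist": 0}

```text
time_s: 22.18
position: [0.3873, -0.3224, 0.1916]
tcp_rot: [[0.371, -0.928, -0.015], [-0.929, -0.371, 0.001], [-0.006, 0.014, -1.0]]
force: [0.1, -1.2, -3.6]
opening: 0.705
```

Request:
arm_command:
  plan:
    - {"claw": 0.6,"dx": 0,"dy": 0,"dz": -3,"twist": 0}
    - {"claw": 0.6,"dx": 0,"dy": 0,"dz": -6,"twist": 0}
    - {"claw": 0.6,"dx": 0,"dy": 0,"dz": -7,"twist": 0}
    - {"claw": 0.6,"dx": 0,"dy": 0,"dz": -7,"twist": 0}

```text
time_s: 22.52
position: [0.3896, -0.3237, 0.2652]
tcp_rot: [[0.371, -0.928, -0.011], [-0.929, -0.371, -0.005], [0.001, 0.012, -1.0]]
force: [-0.3, 0.2, -3.0]
opening: 0.708
```

```bash
python3 m.py; python3 go.py .44 .10 .26 6
```

```text
22.5167 0.7079582235367251 [ 0.3896 -0.3237  0.2652] Mtool [-0.124  0.045 -0.036] Ftool [-0.29  0.21  3.  ]
t 22.52 pos [ 0.3896 -0.3237  0.2652] phi -68.2 j6 16.5 F [-0.3  0.2 -3. ] op 0.708
d cm [-37.47 -20.42   0.25] twist -74.2 rows 10.2
```

Request:
arm_command:
  plan:
    - {"claw": 0.6,"dx": -1,"dy": -0.6,"dz": 0,"twist": -3}
    - {"claw": 0.6,"dx": -3,"dy": -1.7,"dz": 0,"twist": -7}
    - {"claw": 0.6,"dx": -5.4,"dy": -3,"dz": 0,"twist": -12}
    - {"claw": 0.6,"dx": -7.8,"dy": -4.3,"dz": 0,"twist": -17}
    - {"claw": 0.6,"dx": -10.2,"dy": -5.6,"dz": 0,"twist": -22}
    - {"claw": 0.6,"dx": -12.6,"dy": -7,"dz": 0,"twist": -27}
    - {"claw": 0.6,"dx": -15,"dy": -8.3,"dz": 0,"twist": -32}
    - {"claw": 0.6,"dx": -17,"dy": -9.3,"dz": 0,"twist": -37}

```text
time_s: 23.18
position: [0.4113, -0.1287, 0.2626]
tcp_rot: [[0.858, -0.514, -0.014], [-0.514, -0.858, -0.003], [-0.011, 0.009, -1.0]]
force: [0.3, -0.4, -3.3]
opening: 0.706
```

```bash
python3 go.py .44 .10 .26 6
```

```text
t 23.18 pos [ 0.4113 -0.1287  0.2626] phi -30.9 j6 -0.7 F [ 0.3 -0.4 -3.3] op 0.706
d cm [ -9.29 -21.09   0.16] twist -36.9 rows 5.5
```

Request:
arm_command:
  plan:
    - {"claw": 0.6,"dx": -1.2,"dy": -2.6,"dz": 0,"twist": -5}
    - {"claw": 0.6,"dx": -2.4,"dy": -5.3,"dz": 0,"twist": -10}
    - {"claw": 0.6,"dx": -3.6,"dy": -8,"dz": 0,"twist": -15}
    - {"claw": 0.6,"dx": -4.8,"dy": -10.6,"dz": 0,"twist": -20}
    - {"claw": 0.6,"dx": -6,"dy": -13.3,"dz": 0,"twist": -25}
    - {"claw": 0.6,"dx": -7.2,"dy": -16,"dz": 0,"twist": -30}
    - {"claw": 0.6,"dx": -8.4,"dy": -19,"dz": 0,"twist": -35}
    - {"claw": 0.6,"dx": -9.3,"dy": -21,"dz": 0,"twist": -37}

```text
time_s: 23.85
position: [0.4382, 0.1017, 0.2603]
tcp_rot: [[0.994, 0.11, -0.017], [0.11, -0.994, -0.002], [-0.017, -0.0, -1.0]]
force: [0.8, -0.0, -3.0]
opening: 0.708
```

```bash
python3 go.py .551 .2144 .24 6
```

```text
t 23.85 pos [0.4382 0.1017 0.2603] phi 6.3 j6 -7.4 F [ 0.8 -0.  -3. ] op 0.708
d cm [12.48 -9.96  1.82] twist 0.3 rows 3.9
```

Request:
arm_command:
  plan:
    - {"claw": 0.6,"dx": 1,"dy": -2.5,"dz": 0,"twist": 0.3}
    - {"claw": 0.6,"dx": 3,"dy": -5,"dz": 0,"twist": 0.3}
    - {"claw": 0.6,"dx": 5.5,"dy": -7.5,"dz": 0,"twist": 0.3}
    - {"claw": 0.6,"dx": 8,"dy": -9.5,"dz": 0.5,"twist": 0.3}
    - {"claw": 0.6,"dx": 10.5,"dy": -10,"dz": 1,"twist": 0.3}
    - {"claw": 0.6,"dx": 12,"dy": -10,"dz": 2,"twist": 0.3}
    - {"claw": 0.6,"dx": 12.5,"dy": -10,"dz": 4,"twist": 0.3}
    - {"claw": 0.6,"dx": 12.5,"dy": -10,"dz": 5,"twist": 0.3}

```text
time_s: 24.52
position: [0.5498, 0.2146, 0.2046]
tcp_rot: [[0.994, 0.105, -0.022], [0.105, -0.994, -0.003], [-0.022, 0.0, -1.0]]
force: [-0.9, 0.1, -3.0]
opening: 0.705
```

Request:
arm_command:
  plan:
    - {"claw": 0.6,"dx": 0,"dy": 0,"dz": 2,"twist": 0}
    - {"claw": 0.6,"dx": 0,"dy": 0,"dz": 4,"twist": 0}
    - {"claw": 0.6,"dx": 0,"dy": 0,"dz": 6,"twist": 0}
    - {"claw": 0.6,"dx": 0,"dy": 0,"dz": 7,"twist": 0}
    - {"claw": 0.6,"dx": 0,"dy": 0,"dz": 7,"twist": 0}

```text
time_s: 24.93
position: [0.5448, 0.2136, 0.1313]
tcp_rot: [[0.994, 0.105, -0.03], [0.105, -0.994, -0.004], [-0.031, 0.001, -1.0]]
force: [-0.9, -0.7, -3.4]
opening: 0.702
```

```bash
python3 go.py .551 .2144 .0784 6;python3 - <<'E'
from h import *
s=bot.capture('side');t=bot.capture('top');cv2.imwrite('pics/side20.png',s[:,:,::-1])
crop(s,'b10.png',205,165,90,90,6);crop(t,'t10.png',190,190,90,90,6)
b=cv2.imread('pics/b10.png');a=cv2.imread('pics/t10.png')
cv2.imwrite('pics/ab20.png',cv2.resize(np.hstack([a,b]),(800,400)))
E
```

```text
t 24.93 pos [0.5448 0.2136 0.1313] phi 6.0 j6 4.4 F [-0.9 -0.7 -3.4] op 0.702
d cm [ 0.79 -0.02  5.27] twist 0.0 rows 1.3
```

View pics/ab20.png

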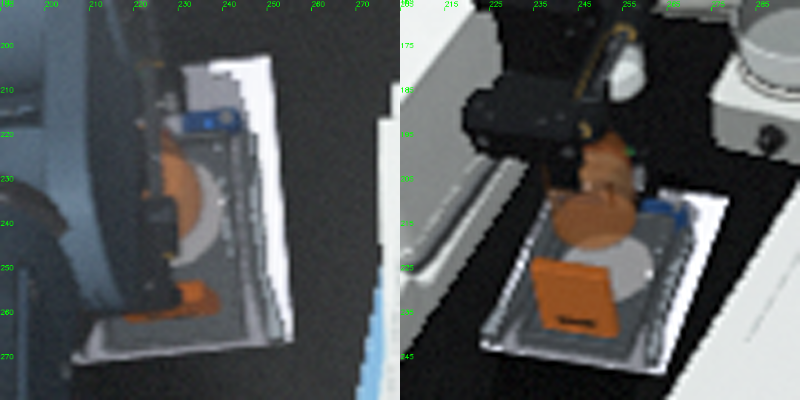

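Bottle upright over the mark, tray still home. Lowering.

Request:
arm_command:
  plan:
    - {"claw": 0.6,"dx": 0.4,"dy": 0,"dz": 0.8,"twist": 0}
    - {"claw": 0.6,"dx": 0.6,"dy": 0,"dz": 1.6,"twist": 0}
    - {"claw": 0.6,"dx": 0.7,"dy": 0,"dz": 2.4,"twist": 0}
    - {"claw": 0.6,"dx": 0.8,"dy": 0,"dz": 3.2,"twist": 0}
    - {"claw": 0.6,"dx": 0.8,"dy": 0,"dz": 4,"twist": 0}
    - {"claw": 0.6,"dx": 0.8,"dy": 0,"dz": 4.5,"twist": 0}
    - {"claw": 0.6,"dx": 0.8,"dy": 0,"dz": 4.8,"twist": 0}
    - {"claw": 0.6,"dx": 0.8,"dy": 0,"dz": 4.8,"twist": 0}

```text
time_s: 25.7
position: [0.5539, 0.2148, 0.0852]
tcp_rot: [[0.994, 0.105, -0.025], [0.105, -0.994, -0.003], [-0.025, 0.001, -1.0]]
force: [-0.3, -0.7, -3.0]
opening: 0.704
```

```bash
python3 go.py .5515 .2144 .0784 6
```

```text
t 25.7 pos [0.5539 0.2148 0.0852] phi 6.0 j6 4.3 F [-0.3 -0.7 -3. ] op 0.704
d cm [-0.22  0.02  0.68] twist 0.0 rows 0.2
```

Request:
arm_command:
  plan:
    - {"claw": 0.6,"dx": -0.1,"dy": 0,"dz": 0.2,"twist": 0}
    - {"claw": 0.6,"dx": -0.1,"dy": 0,"dz": 0.4,"twist": 0}
    - {"claw": 0.6,"dx": -0.1,"dy": 0,"dz": 0.55,"twist": 0}
    - {"claw": 0.6,"dx": -0.1,"dy": 0,"dz": 0.65,"twist": 0}
    - {"claw": 0.6,"dx": -0.1,"dy": 0,"dz": 0.65,"twist": 0}

```text
time_s: 26.12
position: [0.5528, 0.2148, 0.0792]
tcp_rot: [[0.994, 0.105, -0.025], [0.105, -0.994, -0.003], [-0.025, 0.0, -1.0]]
force: [-0.2, 0.4, -1.0]
opening: 0.707
```

```bash
python3 go.py .5515 .2144 .0784 6;python3 - <<'E'
from h import *
s=bot.capture('side')
th=np.linspace(0,6.3,40);m=np.array([.551,.2144])
crop(s,'b21.png',205,175,90,80,8,[(proj('side',[(m[0]+r*np.cos(a),m[1]+r*np.sin(a),.008) for a in th]),c) for r,c in((.034,(255,255,0)),(.031,(0,0,255)))])
E
```

```text
t 26.12 pos [0.5528 0.2148 0.0792] phi 6.0 j6 4.3 F [-0.2  0.4 -1. ] op 0.707
d cm [-0.13  0.03  0.08] twist 0.0 rows 0.0
```

View pics/b21.png

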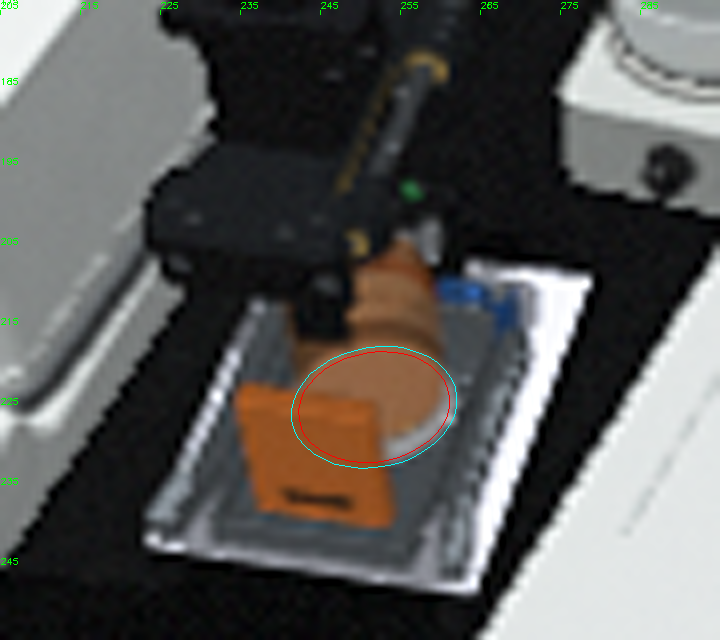

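It is centred on the mark to within a few mm and the base is touching. Press lightly, then release.

Request:
arm_command:
  plan:
    - {"claw": 0.6,"dx": 0,"dy": 0,"dz": 0.1,"twist": 0}
    - {"claw": 0.6,"dx": 0,"dy": 0,"dz": 0.15,"twist": 0}
    - {"claw": 0.7,"dx": 0,"dy": 0,"dz": 0.15,"twist": 0}
    - {"claw": 0.71,"dx": 0,"dy": 0,"dz": 0.15,"twist": 0}
    - {"claw": 0.72,"dx": 0,"dy": 0,"dz": 0.1,"twist": 0}
    - {"claw": 0.75,"dx": 0,"dy": 0,"dz": 0,"twist": 0}
    - {"claw": 0.8,"dx": 0,"dy": 0,"dz": 0,"twist": 0}
    - {"claw": 0.8,"dx": 0,"dy": 0,"dz": 0,"twist": 0}

```text
time_s: 26.83
position: [0.5532, 0.2148, 0.0792]
tcp_rot: [[0.994, 0.105, -0.024], [0.105, -0.994, -0.003], [-0.024, 0.001, -1.0]]
force: [-0.9, 0.2, 0.2]
opening: 0.779
```

```bash
python3 m.py
```

```text
26.8333 0.7785727501294104 [0.5532 0.2148 0.0792] Mtool [-0.101 -0.044 -0.01 ] Ftool [-0.84 -0.31 -0.19]
```

Request:
arm_command:
  plan:
    - {"claw": 0.84,"dx": 0,"dy": 0,"dz": 0,"twist": 0}
    - {"claw": 0.84,"dx": 0,"dy": 0,"dz": -0.5,"twist": 0}
    - {"claw": 0.84,"dx": 0,"dy": 0,"dz": -1.5,"twist": 0}
    - {"claw": 0.84,"dx": -0.1,"dy": 0,"dz": -3,"twist": 0}
    - {"claw": 0.84,"dx": -0.1,"dy": 0,"dz": -4.5,"twist": 0}
    - {"claw": 0.84,"dx": -0.2,"dy": 0,"dz": -7,"twist": 0}
    - {"claw": 0.84,"dx": -0.2,"dy": 0,"dz": -10,"twist": 0}
    - {"claw": 0.84,"dx": -0.3,"dy": 0,"dz": -14,"twist": 0}

```text
time_s: 27.5
position: [0.5522, 0.2145, 0.2193]
tcp_rot: [[0.994, 0.105, -0.028], [0.105, -0.994, -0.004], [-0.028, 0.001, -1.0]]
force: [1.2, 0.0, -0.4]
opening: 0.839
```

Request:
arm_command:
  plan:
    - {"claw": 0.84,"dx": -3,"dy": 2,"dz": -2,"twist": 0}
    - {"claw": 0.84,"dx": -6,"dy": 5,"dz": -3,"twist": 0}
    - {"claw": 0.84,"dx": -8,"dy": 9,"dz": -3,"twist": 0}
    - {"claw": 0.84,"dx": -10,"dy": 13,"dz": -3,"twist": 0}
    - {"claw": 0.84,"dx": -10,"dy": 17,"dz": -3,"twist": 0}
    - {"claw": 0.84,"dx": -10,"dy": 20,"dz": -3,"twist": 0}
    - {"claw": 0.84,"dx": -10,"dy": 20,"dz": -3,"twist": 0}

```text
time_s: 28.08
position: [0.4761, -0.0006, 0.2539]
tcp_rot: [[0.995, 0.099, -0.024], [0.099, -0.995, -0.008], [-0.024, 0.005, -1.0]]
force: [1.1, -0.3, 0.3]
opening: 0.842
```

```bash
python3 m.py; python3 - <<'E'
from ovtray import *
t=bot.capture('top');s=bot.capture('side');cv2.imwrite('pics/top22.png',t[:,:,::-1]);cv2.imwrite('pics/side22.png',s[:,:,::-1])
th=np.linspace(0,6.3,40);m=np.array([.551,.2144]);r=[]
for n,im,b in(('top',t,(190,195,75,80)),('side',s,(205,170,75,80))):
    crop(im,'tmp.png',*b,7,[(proj(n,[(m[0]+q*np.cos(a),m[1]+q*np.sin(a),z) for a in th]),c) for q,z,c in((.034,.008,(255,255,0)),(.031,.008,(0,0,255)),(.015,.119,(0,255,0)))]);r.append(cv2.imread('pics/tmp.png'))
    crop(im,'tmp.png',*b,7);r.append(cv2.imread('pics/tmp.png'))
cv2.imwrite('pics/f22.png',cv2.resize(np.vstack([np.hstack(r[:2]),np.hstack(r[2:])]),(620,600)))
E
```

```text
28.0833 0.8421901801832951 [ 0.4761 -0.0006  0.2539] Mtool [0.001 0.056 0.013] Ftool [ 1.03  0.36 -0.31]
```

View pics/f22.png

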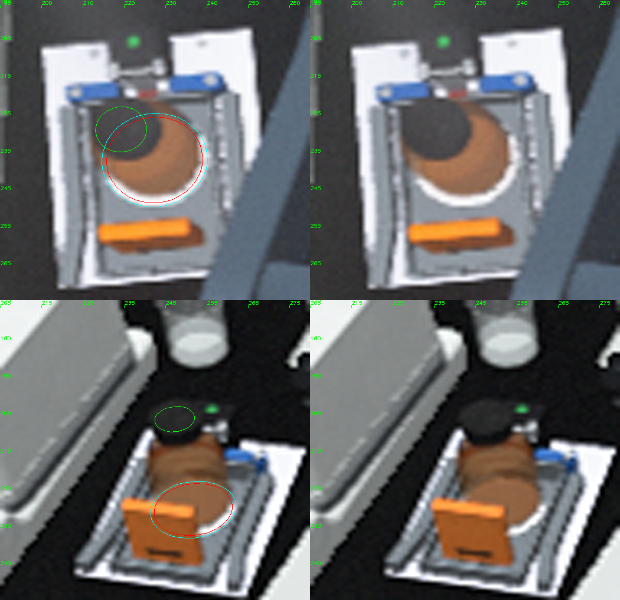

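View pics/side22.png

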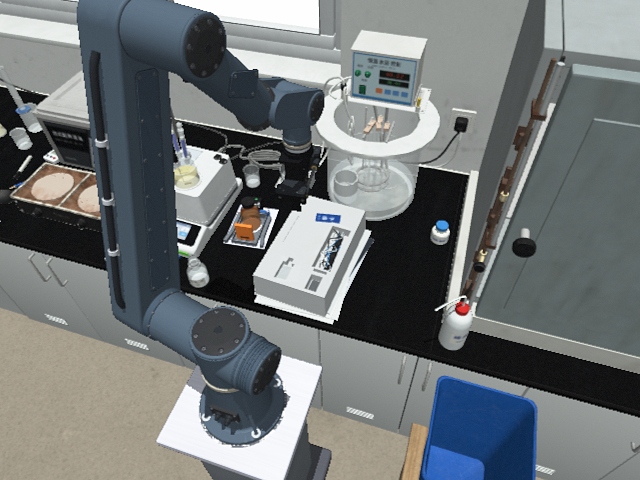

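The tray is still home. The bottle stands with a white crescent visible at front right, so I'll measure its offset from the mark.

```bash
python3 - <<'E'
from h import *
from scipy.optimize import least_squares
for n in('top','side'):
    im=cv2.imread(f'pics/{n}22.png').astype(float)
    m=np.array([.551,.2144])
    for a in range(0,360,20):
        d=np.array([np.cos(np.radians(a)),np.sin(np.radians(a))])
        rr=np.arange(.015,.042,.001)
        P=proj(n,[(m[0]+d[0]*r,m[1]+d[1]*r,.008) for r in rr]).astype(np.float32)
        v=cv2.remap(im.astype(np.float32),P[:,0].reshape(1,-1),P[:,1].reshape(1,-1),cv2.INTER_LINEAR)[0]
        B=v[:,0] # blue channel: white high, amber low
        w=rr[B>160]
        print(n,a,(w.min()*1000).round(),(w.max()*1000).round()) if len(w) else None
E
```

```text
top 120 29.0 36.0
top 140 27.0 38.0
top 160 27.0 42.0
top 180 26.0 34.0
top 200 27.0 40.0
top 220 29.0 42.0
top 240 29.0 41.0
top 260 29.0 37.0
top 280 30.0 37.0
top 300 33.0 38.0
top 320 40.0 42.0
side 220 24.0 35.0
side 240 25.0 34.0
side 260 25.0 33.0
side 280 28.0 34.0
side 300 32.0 35.0
```

```bash
python3 - <<'E'
from h import *
for f in('top7','top22','side7','side22'):
    im=cv2.imread(f'pics/{f}.png');h=cv2.cvtColor(im,cv2.COLOR_BGR2HSV)
    m=(h[...,0]>8)&(h[...,0]<20)&(h[...,1]>180)&(h[...,2]>225 if 'top' in f else h[...,2]>215);m[:,:190]=0;m[:,270:]=0;m[:195]=0;m[275:]=0
    y,x=np.nonzero(m);print(f,len(x),x.mean().round(2),y.mean().round(2))
a=cv2.imread('pics/top0.png')[:,:,::-1];b=cv2.imread('pics/top22.png')[:,:,::-1]
d=np.abs(a.astype(int)-b).max(2)
for n,bx in dict(jar=(435,170,470,205),wash=(470,300,525,350),therm=(135,305,165,360),reag=(182,315,215,345),beaker=(182,145,215,180)).items():
    x0,y0,x1,y1=bx;print(n,(d[y0:y1,x0:x1]>60).sum())
E
```

```text
top7 81 224.0 256.0
top22 82 224.0 255.98
side7 38 242.34 225.21
side22 43 243.14 225.14
jar 0
wash 0
therm 71
reag 1
beaker 0
```

```bash
python3 - <<'E'
from h import *
ims=[]
for f in('top0','top22'):
    crop(cv2.imread(f'pics/{f}.png')[:,:,::-1],'tmp.png',70,295,100,70,4);ims.append(cv2.imread('pics/tmp.png'))
cv2.imwrite('pics/th.png',np.hstack(ims))
E
```

View pics/th.png

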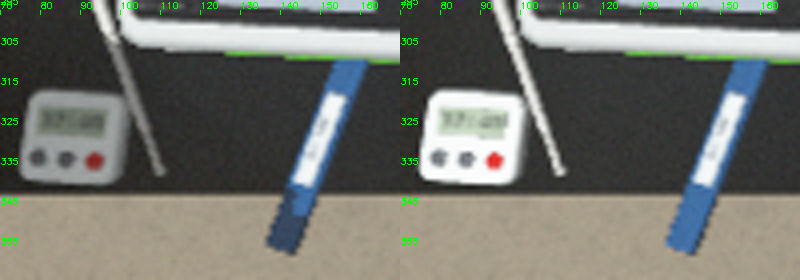

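The thermometer pack hasn't moved; the difference is only the arm's shadow. Handing in.

```bash
python3 -c "
from rig import bot
print(bot.hand_in())"
```

```text
the job is handed in; nothing more can be done
None
```

The tray is docked and the amber bottle stands upright, cap up, on its mark. I handed the job in at about 28 s and got no verdict back.

**Tray:** I carried it by the handle, set it down about 28 mm short of home and slid it in until it stalled hard on the blue stops, at about 16 N. The overlays match the home pose to within about 1 px in both views. In the top view the handle moved 0.02 px or less while I placed the bottle. The side view gave 0.8 px across, from a thin colour mask. I had no reading of the lever angle. I judged it pressed from the tray sitting flush at the stops with the roller pushed back.

**Bottle:** My first grasp was skewed and squeezed the bottle out of the jaws, so it rolled a few centimetres. The second grasp held near the cap end. I slackened the grip until the bottle swung upright by itself, levelled it on the bench, regripped it and placed it. It stands about 5 mm from the mark's centre, against 14 mm allowed; the two cameras disagreed on the direction by a few mm.

**Other checks:**
- The tool ended pitched by about 0.025 rad after the push against the stops. The bottle was released standing on its base, and its cap lies within about 1.5 px of where an upright bottle's would be.
- The five other loose things look unmoved. The only image difference was arm shadow on the thermometer pack.
- The gripper was clear of everything at hand-in.

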